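# Turn the converter modules and load the test nest

### The arm

A 6-joint arm with a two-finger parallel gripper is mounted at the origin on the work surface. World frame = base frame: x ahead of the robot, y to its left, z up, the work surface at z = 0. Lengths are in m, angles in rad, forces in N, time in s.
With the tool pointing down it reaches from about 0.325 to 0.85 m from the base axis. Payload 15.5 kg.
Tool frame: the origin (TCP) lies between the finger pads; the fingertips stand 11 mm ahead of it and the grasp point (between the pads) lies 8 mm behind it (ctrl.tip_extent is the distance from the TCP to the fingertips, in m); x points along the fingers, z is the direction in which the jaws open and shut, and the axes are right-handed (so a half turn about x gives the same grasp; the last joint's range is limited). The gripper opens to 91 mm and grips with 3 to 60 N. Pads are 32 mm wide; open, the fingers measure 118 mm over their backs; the gripper's body (76 mm by 178 mm) begins 60 mm behind the grasp point.
Start: joints at [-1.437, 0.494, 1.345, -0, 1.302, -0.096], TCP at [0.142, -0.609, 0.225] pointing down, gripper open.
Joint ranges: [-2.91, 2.91], [-0.82, 2.16], [0.22, 2.67], [-1.22, 4.37], [0.12, 2.79], [-3.08, 3.08]. Speed limits (rad/s): [1.89, 1.89, 2.57, 3.01, 3.01, 3.01].

### API

Orientations are given as a 3x3 rotation matrix whose columns are the frame's x, y, z axes.
In Python, from bench import ctrl, read_camera, spotter gives the robot as it stands.
- The arm moves only by the shell command python3 -m handwheel 'ROWS' [FORCE]. ROWS is JSON, a list of rows, each a list of 3 entries, a list of its own where there are three numbers: the shift along the tool's x, y, z in units of 0.5 m (1.0 is 0.5 m), then the turn about the tool's x in units of 60 degrees (1.0 is 60 degrees), then the opening in per cent of the stroke, from 0 (shut) to 100 (fully open). In form: [[[x, y, z], spin, jaw], ...]. A call has 1 to 12 rows; each row is the pose to reach, as a shift and turn from the pose commanded when the call began, along the tool's axes at that moment; what a row does not reach only later rows make up. A row lasts 1/12 s, in which the tool goes at most 41.7 mm and 7.16 degrees, less where a joint would pass 70% of its speed; a pose out of reach is approached as far as the arm can. A call with a number of a shift or a turn outside -1 to 1 is refused whole. A call with a gripper value outside its range is refused whole. The fingers move at their own pace and stop on an object; FORCE is the grip in N (left out, the last holds). Time passes only in rows, so rows that repeat a pose let the fingers close. It gives the time, the measured TCP pose, the force and the opening at its end, in the units of the state.
- ctrl.get_obs(): the state, without advancing time (a new reading comes with each control period).
- read_camera(name): name is "scene" or "side" or "wrist"; returns a dict with "img" (480x640x3 uint8, red, green, blue), "fx", "fy", "cx", "cy" (pixels), "distortion" ([k1, k2, p1, p2, k3] as OpenCV has them; the pictures are not rectified), "origin" and "orientation" of the camera in the world. Camera axes: x right, y down, z forward; pixel columns grow to the right and rows downward; lengths in m; the calibration is good to about 2 mm. A picture is of the moment at which its call begins. There is no depth.
- ctrl.finish_job(): hands the job in, once; it reports no verdict.
Trained networks look in the newest picture that a camera, given by its name, has taken for a name from the list of things; names that differ only in an ending like _2 or _b are one class to them, and where a whole thing is asked for, a point or a joint stands for the part that bears it (a point fixed in the world has none). Each returns a list of dicts, best first, with "confidence" (0 to 1); they miss things now and then, are a little off and sometimes report something else, mostly with a low value. They report only what shows in the picture. A call takes as long as a camera call. They do not tell look-alikes from the thing itself.
- spotter.trace(camera, label): "pixels" (480x640 bool, what is visible of it) and "box" ([left, top, width, height] in pixels, round what is visible of it).
The state is a dict: "t": time; "joints": joint angles; "dq": joint speeds; "joint_torque": joint torques, N m; "ee_pos": TCP position; "tcp_rot": TCP orientation; "force": force on the tool from outside, world axes, zero at the start; "ft_torque": the same for the moment, N m; "opening": opening from 0.0 (shut) to 1.0 (fully open).
Only numpy, scipy, OpenCV 4.12 (cv2) and the standard library are available. Lean on these libraries where they do the work, as an engineer would, in place of code of your own. Each camera call takes 0.05 s, during which the arm holds its last target. There are 200 camera calls.

### The job

Switch the test nest's power lever off; then turn every module by tumbling it over the edge of the turning step, so that it lands on its dark end with its orange connector end up, and stand each one that way in its own bay of the blue nest (any order, any bay). Do not lift a module before it has been turned, and handle the modules gently: never squeeze or push one hard. When all the modules present are loaded, switch the lever on again, and leave the screwdriver, the orange bottle and the parts box alone.

Things in the scene. Friction and masses are not known exactly. Their poses are not given: they have to be found in the camera images.
- module1: die-cast module, solid block 96 (x) x 62 (y) x 72 mm (z), 0.28-0.56 kg; one of three may be absent. Origin at its centre; +x to its orange-rimmed black connector end, -x to its dark end, +z to its fins. Starts flat on the step's deck, fins up, connectors towards the robot (+x opposite the step's +x within 0.35 rad). Delicate: at most 40 N from the fingers, both added up (a 10 N grip counts as about 20)
- module2: die-cast module, solid block 96 (x) x 62 (y) x 72 mm (z), 0.28-0.56 kg; one of three may be absent. Origin at its centre; +x to its orange-rimmed black connector end, -x to its dark end, +z to its fins. Starts flat on the step's deck, fins up, connectors towards the robot (+x opposite the step's +x within 0.35 rad). Delicate: at most 40 N from the fingers, both added up (a 10 N grip counts as about 20)
- module3: die-cast module, solid block 96 (x) x 62 (y) x 72 mm (z), 0.28-0.56 kg; one of three may be absent. Origin at its centre; +x to its orange-rimmed black connector end, -x to its dark end, +z to its fins. Starts flat on the step's deck, fins up, connectors towards the robot (+x opposite the step's +x within 0.35 rad). Delicate: at most 40 N from the fingers, both added up (a 10 N grip counts as about 20)
- step: fixed turning step, 440 mm along y. Origin mid-edge at table height, +x away from the robot, down the step. x -200 to 0 mm: deck 50 mm above the table, yellow stripe at its edge; 0 to 110: padded lane 6 mm above the table, ends open; 110 to 122: fence 42 mm high that stops toppling. A module pushed square over the edge tips when its centre passes it and comes to stand in the lane on its dark end
- nest: blue test nest, a fixed shallow tray 310 mm (x) by 94 mm (y). Origin at the centre of its underside. Three open bays in a row along x, their centres at x = -101.7, 0 and 101.7 mm, each inside 96.7 mm (x) by 84 mm (y); floor 5 mm above the table, walls and dividers 5 mm thick, rims 40 mm above the table
- power_tip (a point): centre of the red ball (26 mm across) on the end of the power lever, a 10 mm rod on a grey block 70 x 50 x 25 mm. It pivots 22 mm above the table about the block's y axis, ball 80 mm from the pivot; the block stands square to the robot's frame within 0.15 rad
- power (a joint): power lever angle: 0 = off, leaning 0.5 rad towards the robot (-x); 1.0 = on, leaning 0.5 rad away (+x); stays where it is left, moves with about 1 N at the ball
- driver: yellow screwdriver lying on the table, 160 mm long, leave alone. Origin at its middle, underneath
- glue: orange bottle standing on the table, 44 mm across, 140 mm tall, leave alone. Origin under its centre
- partsbox: open cardboard parts box, 120 x 100 x 60 mm, leave alone. Origin under its centre
Things that resemble listed ones, but are neither listed nor needed, are in the scene too. Leave any pink, turquoise or yellow look-alike of the module3 alone.

How it is judged:
On the way, in this order (a step that is already met when the one before it is completed fails the run):
1. the lever is switched off (value of joint power below 0.15 rad), for 0.2 s.
2. every module present stands in the nest, connector end up, with the lever still off (angle between each of module1, module2, module3's own x axis and vertical below 0.12 rad and x of module1 in the frame of nest between -0.15 and 0.15 m and y of module1 in the frame of nest between -0.03 and 0.03 m and z of each of module1, module2, module3 in the frame of nest below 0.06 m and linear speed of each of module1, module2, module3 below 0.05 m/s and x of module2 in the frame of nest between -0.15 and 0.15 m and y of module2 in the frame of nest between -0.03 and 0.03 m and x of module3 in the frame of nest between -0.15 and 0.15 m and y of module3 in the frame of nest between -0.03 and 0.03 m and value of joint power below 0.25 rad), for 0.2 s.
3. the lever is switched on again (value of joint power above 0.85 rad), for 0.2 s.
At the end, for the whole second after the job is handed in: Every module present stands on its dark end, connector end up within 0.12 rad, at rest and down on the floor of a bay of the nest (centre within 30 mm of the nest's middle line and less than 60 mm above its underside), and the power lever is on (above 0.85 rad) (angle between each of module1, module2, module3's own x axis and vertical below 0.12 rad and x of module1 in the frame of nest between -0.15 and 0.15 m and y of module1 in the frame of nest between -0.03 and 0.03 m and z of each of module1, module2, module3 in the frame of nest below 0.06 m and linear speed of each of module1, module2, module3 below 0.05 m/s and x of module2 in the frame of nest between -0.15 and 0.15 m and y of module2 in the frame of nest between -0.03 and 0.03 m and x of module3 in the frame of nest between -0.15 and 0.15 m and y of module3 in the frame of nest between -0.03 and 0.03 m and value of joint power above 0.85 rad); the robot touches nothing.
It fails at once if a module is lifted off the deck before it has been turned ((angle between module1's own z axis and vertical below 0.7 rad and height (world z) of module1 above 0.106 m) or (angle between module2's own z axis and vertical below 0.7 rad and height (world z) of module2 above 0.106 m) or (angle between module3's own z axis and vertical below 0.7 rad and height (world z) of module3 above 0.106 m)).
It fails at once if the fingers press a module with more than 40 N (contact force between the fingers and module1 above 40 N or contact force between the fingers and module2 above 40 N or contact force between the fingers and module3 above 40 N).
It fails at once if the screwdriver, bottle or parts box is moved by more than 30 mm (distance of any of driver, glue, partsbox from where it was at the start of the episode above 0.03 m).
Of module1, module2, module3 only 2 to 3 are there at a start; the rules pass over those that are not, and their reading is None.
At some moment in a run one of module1, module2, module3 may be knocked a few centimetres aside while the robot is not near it.
It also fails if it takes over 210 s, if anything falls off the work surface, if the arm or the gripper's body presses on something with over 40 N, if the wrist force passes 120 N, or if a joint passes its speed limit or range.

## Working session

There is one attempt and no reset: what is moved stays moved. The work goes in short steps, Python scripts to look and compute and a shell command to move; the robot and the scene stay as the last step left them, time stands still between calls to the robot, and variables do not carry over. Pictures are saved under pics/ and viewed, about 12 in all and at most 16, crops included, and the job is handed in when it is done.

```bash
ls; mkdir -p pics
cat > h.py <<'E'
import numpy as np, cv2
from bench import ctrl, read_camera, spotter
def KD(c): return np.array([[c["fx"],0,c["cx"]],[0,c["fy"],c["cy"]],[0,0,1.]]),np.array(c["distortion"],float)
def ray(c,uv):
    K,D=KD(c); p=cv2.undistortPoints(np.array(uv,float).reshape(-1,1,2),K,D).reshape(-1,2)
    d=np.c_[p,np.ones(len(p))]@np.array(c["orientation"]).T
    return np.array(c["origin"]),d
def atz(c,uv,z):
    o,d=ray(c,uv); return o+d*((z-o[2])/d[:,2])[:,None]
def tri(c1,a,c2,b):
    out=[]
    o1,d1=ray(c1,a);o2,d2=ray(c2,b)
    for x,y in zip(d1,d2):
        s=np.linalg.lstsq(np.c_[x,-y],o2-o1,rcond=None)[0]
        p,q=o1+s[0]*x,o2+s[1]*y; out.append(np.r_[(p+q)/2,np.linalg.norm(p-q)])
    return np.array(out)
def proj(c,P):
    K,D=KD(c);R=np.array(c["orientation"]).T
    return cv2.projectPoints(np.array(P,float).reshape(-1,1,3),cv2.Rodrigues(R)[0],-R@np.array(c["origin"]),K,D)[0].reshape(-1,2)
def cent(m): 
    v,u=np.nonzero(m); return [u.mean(),v.mean()]
E
python3 - <<'E'
from h import *
import pickle
ob=ctrl.get_obs(); print(ob["t"],ob["ee_pos"],np.round(ob["tcp_rot"],3),ob["force"],ob["opening"])
for n in ["scene","side","wrist"]:
    c=read_camera(n); pickle.dump(c,open(n+"0.pkl","wb"))
    cv2.imwrite(f"pics/{n}0.png",c["img"][:,:,::-1]); print(n,np.round(c["origin"],3),np.round(np.array(c["orientation"])[:,2],2),c["fx"],c["distortion"])
    for l in ["module1","nest","power_tip","step"]:
        for r in spotter.trace(n,l): print(l,round(r["confidence"],2),r["box"],np.round(cent(r["pixels"]),1))
E
```

```text
pics
0.0 [ 0.14230023 -0.60818243  0.22430991] [[-0.     0.974  0.228]
 [ 0.001  0.228 -0.974]
 [-1.     0.    -0.001]] [-0.23470673 -0.30103699 -0.54062582] 1.0030183581901384
scene [1.008 0.805 0.722] [-0.4  -0.73 -0.55] 521.6094280505038 [-0.10489348  0.          0.          0.          0.        ]
module1 0.93 [159.6, 254.9, 51.1, 54.1] [186.4 281.7]
module1 0.87 [339.2, 170.1, 34.9, 37.7] [356.8 187.3]
module1 0.8 [488.4, 267.9, 45.1, 59.9] [509.8 295.2]
module1 0.6 [312.2, 200.8, 44.7, 46.1] [335.  220.7]
module1 0.56 [289.8, 174.7, 44.7, 42.9] [310.7 194.8]
nest 0.73 [327.1, 303.2, 169.3, 93.6] [409.4 347.5]
power_tip 0.78 [454.4, 365.8, 16.9, 29.9] [462.5 376.4]
power_tip 0.18 [220.4, 306.6, 30.6, 62.8] [233.4 331.4]
step 0.88 [212.9, 193.3, 206.0, 142.9] [308.1 267.7]
side [-0.203  0.748  1.184] [ 0.48 -0.51 -0.71] 585.4299095164822 [-0.06062522  0.          0.          0.          0.        ]
module1 0.86 [455.7, 242.5, 23.7, 22.9] [465.  250.4]
module1 0.84 [310.2, 257.0, 40.5, 48.9] [331.4 277.1]
module1 0.82 [245.3, 174.4, 36.2, 39.7] [263.8 193.4]
module1 0.69 [335.7, 223.2, 43.7, 44.3] [356.4 244.3]
module1 0.6 [369.4, 200.4, 42.0, 37.8] [389.5 218.7]
nest 0.87 [184.6, 282.4, 111.2, 108.3] [241.9 335.4]
power_tip 0.63 [177.0, 340.8, 18.3, 24.6] [183.7 350.3]
power_tip 0.16 [237.6, 178.9, 154.6, 152.1] [313.1 254.4]
step 0.81 [238.6, 181.6, 150.1, 148.6] [314.3 254.6]
wrist [ 0.217 -0.591  0.384] [-0.26 -0.06 -0.96] 338.7122356450715 [0.00743669 0.         0.         0.         0.        ]
module1 0.96 [3.2, 1.1, 67.9, 66.7] [30.  33.8]
```

View pics/scene0.png

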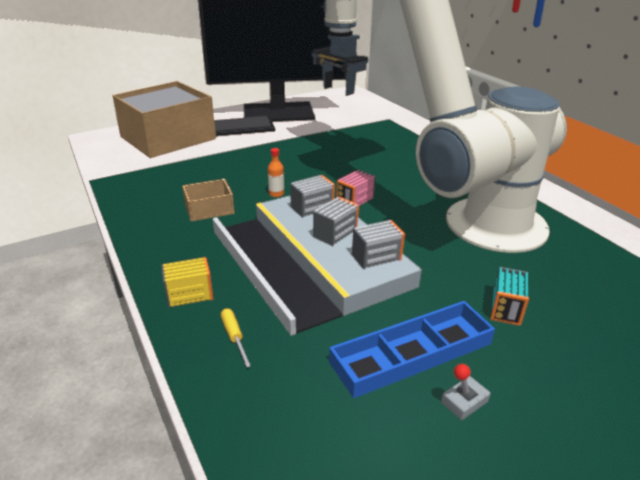

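View pics/side0.png

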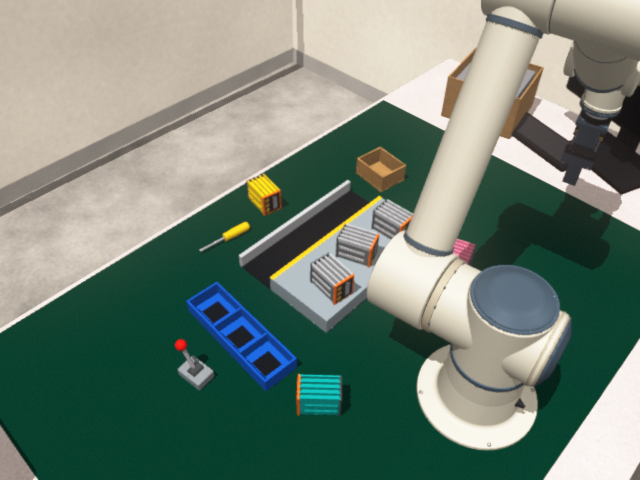

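Three grey modules stand on the deck (scene ≈(312,195), (336,220), (378,243)). The pink (356,187), turquoise (511,295) and yellow (187,282) ones are look-alikes. The nest is near (410,347) and the red ball at (462,371). Next I'll measure the fixed things.

```bash
cat > m1.py <<'E'
from h import *
import pickle
from scipy.optimize import minimize
C=[pickle.load(open(n+"0.pkl","rb")) for n in ("scene","side")]
def hsv(c): return cv2.cvtColor(c["img"],cv2.COLOR_RGB2HSV)
def big(m):
    n,l,s,_=cv2.connectedComponentsWithStats(m.astype(np.uint8)); k=1+np.argmax(s[1:,4]); return l==k
def hull(m):
    v,u=np.nonzero(m); return cv2.convexHull(np.c_[u,v].astype(np.float32))
def box(x,y,yaw,x0,x1,y0,y1,z0,z1):
    P=np.array([[a,b,d] for a in(x0,x1) for b in(y0,y1) for d in(z0,z1)])
    c,s=np.cos(yaw),np.sin(yaw); return np.c_[x+c*P[:,0]-s*P[:,1],y+s*P[:,0]+c*P[:,1],P[:,2]]
def iou(h,P,c):
    g=cv2.convexHull(proj(c,P).astype(np.float32)); a=cv2.intersectConvexConvex(h,g)[0]
    return a/(cv2.contourArea(h)+cv2.contourArea(g)-a)
# nest
H=[]
for c in C:
    h=hsv(c); H.append(hull(big((h[...,0]>100)&(h[...,0]<125)&(h[...,1]>140)&(h[...,2]>60)))); print(cv2.boundingRect(H[-1]))
f=lambda p:-sum(iou(h,box(p[0],p[1],p[2],-.155,.155,-.047,.047,0,p[3]),c) for h,c in zip(H,C))
g=atz(C[0],[411,347],.02)[0]
best=min((minimize(f,[g[0],g[1],y,.04],method="Nelder-Mead",options=dict(maxiter=600,initial_simplex=np.array([g[0],g[1],y,.04])+np.vstack([np.zeros(4),np.diag([.02,.02,.15,.01])]))) for y in(0,.5,-.5,1.2)),key=lambda r:r.fun)
print("nest",best.x,best.fun)
# ball
B=[]
for c in C:
    h=hsv(c); m=((h[...,0]<6)|(h[...,0]>174))&(h[...,1]>170)&(h[...,2]>110)
    n,l,s,ce=cv2.connectedComponentsWithStats(m.astype(np.uint8)); print([(list(s[i]),np.round(ce[i],1)) for i in range(1,n) if s[i,4]>40])
    B.append((n,l,s,ce))
# stripe
for c in C:
    h=hsv(c); m=(h[...,0]>20)&(h[...,0]<34)&(h[...,1]>150)&(h[...,2]>120)
    n,l,s,ce=cv2.connectedComponentsWithStats(m.astype(np.uint8))
    for i in range(1,n):
        if s[i,4]>100:
            r=cv2.minAreaRect(hull(l==i)); print("yel",s[i],np.round(cv2.boxPoints(r),1).tolist())
E
python3 m1.py
```

```text
(329, 301, 166, 97)
(186, 282, 111, 109)
nest [ 0.49904157  0.27384113 -0.06018449  0.04310302] -1.9757999392648231
[([np.int32(513), np.int32(0), np.int32(6), np.int32(12), np.int32(51)], array([515.8,   5.1])), ([np.int32(271), np.int32(148), np.int32(8), np.int32(8), np.int32(50)], array([274.7, 151.7])), ([np.int32(455), np.int32(364), np.int32(15), np.int32(15), np.int32(177)], array([461.8, 371.3]))]
[([np.int32(175), np.int32(339), np.int32(12), np.int32(12), np.int32(109)], array([180.4, 344.4]))]
yel [257 203  90  93 341] [[256.79998779296875, 204.1999969482422], [259.20001220703125, 201.8000030517578], [346.70001220703125, 294.29998779296875], [344.20001220703125, 296.70001220703125]]
yel [ 164  258   46   48 1718] [[162.5, 264.1000061035156], [203.5, 257.20001220703125], [210.5, 299.1000061035156], [169.5, 305.8999938964844]]
yel [221 309  21  33 379] [[218.1999969482422, 311.5], [229.89999389648438, 306.5], [243.10000610351562, 337.1000061035156], [231.3000030517578, 342.1000061035156]]
yel [247 174  32  38 588] [[239.0, 189.0], [259.0, 169.0], [281.0, 191.0], [261.0, 211.0]]
yel [270 196 112  83 577] [[269.20001220703125, 276.0], [379.0, 194.3000030517578], [381.6000061035156, 197.8000030517578], [271.79998779296875, 279.3999938964844]]
yel [222 222  28  19 242] [[221.0, 233.0], [246.60000610351562, 220.1999969482422], [250.39999389648438, 227.8000030517578], [224.8000030517578, 240.60000610351562]]
```

```bash
python3 - <<'E'
import cv2,numpy as np
a=cv2.imread("pics/scene0.png")[160:340,200:430]; b=cv2.imread("pics/side0.png")[170:340,220:430]
a=cv2.resize(a,None,fx=2.6,fy=2.6,interpolation=2)[:,:]; b=cv2.resize(b,(0,0),fx=2.6,fy=2.6,interpolation=2)
cv2.imwrite("pics/c1.png",cv2.resize(a,(598,468))); cv2.imwrite("pics/c2.png",b)
E
python3 - <<'E'
from h import *
import pickle
C=[pickle.load(open(n+"0.pkl","rb")) for n in ("scene","side")]
print("ball",tri(C[0],[[461.8,371.3]],C[1],[[180.4,344.4]]).round(4))
# stripe mid-line ends: far, near
s=[[258,203],[345.5,295.5]]; d=[[380.3,196],[270.5,277.7]]
t=tri(C[0],s,C[1],d); print("stripe",t.round(4))
e=t[0,:2]-t[1,:2]; print(np.linalg.norm(e), np.arctan2(e[1],e[0]))
for z in(.05,): print(atz(C[0],s,z).round(4),atz(C[1],d,z).round(4))
for l in ["glue","driver","partsbox"]:
  for n,c in zip(("scene","side"),C):
    for r in spotter.trace(n,l)[:2]: print(l,n,round(r["confidence"],2),r["box"],atz(c,[cent(r["pixels"])],.03)[0].round(3))
# candidates
for n,c in zip(("scene","side"),C):
  for r in spotter.trace(n,"module1"): print(n,r["box"],atz(c,[cent(r["pixels"])],.09)[0].round(3))
E
```

```text
ball [[0.5223 0.4182 0.0989 0.0008]]
stripe [[ 0.5562 -0.3206  0.0526  0.0007]
 [ 0.5546  0.1187  0.0527  0.0022]]
0.43931443008838184 -1.567116461127605
[[ 0.5545 -0.3244  0.05  ]
 [ 0.5526  0.1144  0.05  ]] [[ 0.5583 -0.3236  0.05  ]
 [ 0.5557  0.1184  0.05  ]]
glue scene 0.81 [270.8, 145.0, 11.9, 54.1] [ 0.426 -0.492  0.03 ]
driver scene 0.95 [222.8, 307.2, 29.7, 62.4] [0.786 0.085 0.03 ]
driver side 0.58 [202.8, 223.4, 46.6, 26.6] [0.769 0.074 0.03 ]
partsbox scene 0.64 [330.1, 302.6, 167.7, 93.1] [0.516 0.281 0.03 ]
partsbox scene 0.59 [182.8, 179.2, 51.6, 42.0] [ 0.655 -0.441  0.03 ]
partsbox side 0.8 [355.3, 146.6, 48.9, 44.7] [ 0.656 -0.442  0.03 ]
scene [159.6, 254.9, 51.1, 54.1] [ 0.836 -0.03   0.09 ]
scene [339.2, 170.1, 34.9, 37.7] [ 0.319 -0.212  0.09 ]
scene [488.4, 267.9, 45.1, 59.9] [0.299 0.309 0.09 ]
scene [312.2, 200.8, 44.7, 46.1] [ 0.456 -0.093  0.09 ]
scene [289.8, 174.7, 44.7, 42.9] [ 0.445 -0.233  0.09 ]
side [455.7, 242.5, 23.7, 22.9] [ 0.237 -0.276  0.09 ]
side [310.2, 257.0, 40.5, 48.9] [0.423 0.034 0.09 ]
side [245.3, 174.4, 36.2, 39.7] [ 0.775 -0.061  0.09 ]
side [335.7, 223.2, 43.7, 44.3] [ 0.454 -0.094  0.09 ]
side [369.4, 200.4, 42.0, 37.8] [ 0.453 -0.231  0.09 ]
```

View pics/c2.png

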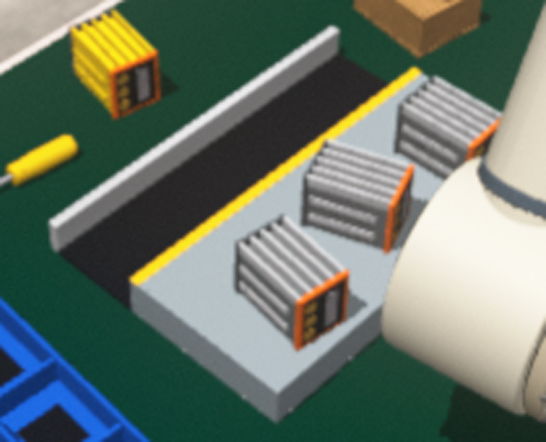

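The crop confirms three grey finned modules with orange ends on the deck. The step edge is at about x=0.56 with yaw near 0, the nest is at (0.499, 0.274) with yaw −0.06, and the ball is at (0.522, 0.418, 0.099), so the lever is on. I'll move over the deck to get an overhead wrist view.

```bash
python3 -m handwheel '[[[-0.2,0.5,-0.65],0.22,100],[[-0.2,0.5,-0.65],0.22,100],[[-0.2,0.5,-0.65],0.22,100],[[-0.2,0.5,-0.65],0.22,100],[[-0.2,0.5,-0.65],0.22,100],[[-0.2,0.5,-0.65],0.22,100],[[-0.2,0.5,-0.65],0.22,100],[[-0.2,0.5,-0.65],0.22,100],[[-0.2,0.5,-0.65],0.22,100],[[-0.2,0.5,-0.65],0.22,100],[[-0.2,0.5,-0.65],0.22,100],[[-0.2,0.5,-0.65],0.22,100]]'
python3 -m handwheel '[[[0,0.12,-0.27],0,40],[[0,0.12,-0.27],0,40],[[0,0.12,-0.27],0,40],[[0,0.12,-0.27],0,40],[[0,0.12,-0.27],0,40],[[0,0.12,-0.27],0,40]]'
cat > look.py <<'E'
from h import *
import pickle,sys
n,tag=sys.argv[1:3]
c=read_camera(n); pickle.dump(c,open(f"{n}{tag}.pkl","wb")); cv2.imwrite(f"pics/{n}{tag}.png",c["img"][:,:,::-1])
ob=ctrl.get_obs(); print(ob["t"],np.round(ob["ee_pos"],4),np.round(ob["tcp_rot"],3).tolist(),np.round(ob["force"],1),np.round(c["origin"],3))
T=[]
for r in spotter.trace(n,"module1"):
    print(round(r["confidence"],2),r["box"],np.round(cent(r["pixels"]),1)); T.append(r["pixels"])
pickle.dump(T,open(f"{n}{tag}_m.pkl","wb"))
E
python3 look.py wrist 1
```

```text
t: 2.15
ee_pos: [0.3126, -0.2335, 0.3257]
tcp_rot: [[0.001, 1.0, 0.003], [-0.001, 0.003, -1.0], [-1.0, 0.001, 0.001]]
force: [0.7, -1.0, -0.3]
opening: 0.999
t: 2.65
ee_pos: [0.3721, -0.1005, 0.3246]
tcp_rot: [[-0.001, 1.0, 0.001], [-0.0, 0.001, -1.0], [-1.0, -0.001, 0.0]]
force: [-0.5, -0.1, -0.2]
opening: 0.59
2.7 [ 0.3718 -0.1012  0.3246] [[-0.001, 1.0, -0.0], [-0.0, -0.0, -1.0], [-1.0, -0.001, 0.0]] [ 1.  -0.3  0. ] [ 0.449 -0.101  0.484]
0.8 [267.1, 78.3, 81.0, 109.9] [308.3 132.7]
0.79 [393.9, 94.7, 77.1, 94.0] [432.5 142.9]
0.71 [156.2, 111.7, 75.8, 103.1] [191.9 163.1]
0.68 [0.0, 248.0, 112.1, 65.0] [ 58.2 279.3]
0.59 [414.5, 228.0, 64.6, 54.2] [446.3 257.9]
```

View pics/wrist1.png

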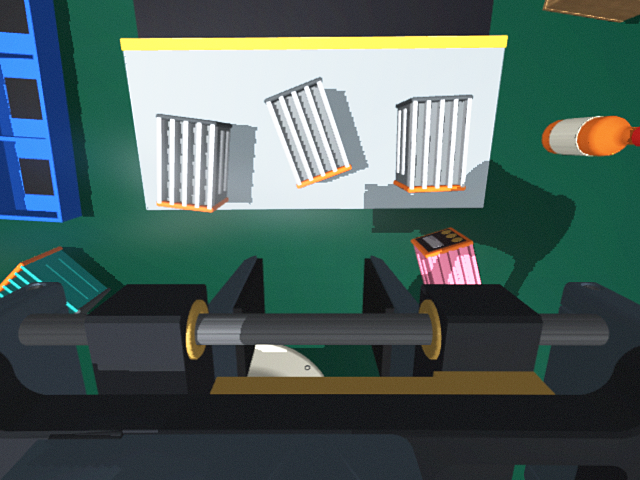

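```bash
cat > fit.py <<'E'
# fit module poses (x,y,yaw of the horizontal outline) from traced masks: python3 fit.py cam tag kind idx...
from h import *
import pickle,sys
from scipy.optimize import minimize
def fit(c,m,dims,z0,z1,g=None,n=3):
    v,u=np.nonzero(cv2.morphologyEx(m.astype(np.uint8),cv2.MORPH_OPEN,np.ones((3,3),np.uint8))); h=cv2.convexHull(np.c_[u,v].astype(np.float32))
    g0=atz(c,[cent(m)],(z0+z1)/2)[0]
    a,b=dims[0]/2,dims[1]/2
    P=np.array([[i*a,j*b,k] for i in(-1,1) for j in(-1,1) for k in(z0,z1)])
    def f(p):
        s,t=np.sin(p[2]),np.cos(p[2]); Q=np.c_[p[0]+t*P[:,0]-s*P[:,1],p[1]+s*P[:,0]+t*P[:,1],P[:,2]]
        q=cv2.convexHull(proj(c,Q).astype(np.float32)); i=cv2.intersectConvexConvex(h,q)[0]
        return -i/(cv2.contourArea(h)+cv2.contourArea(q)-i)
    R=[minimize(f,[g0[0],g0[1],y],method="Nelder-Mead",options=dict(maxiter=400,initial_simplex=np.array([g0[0],g0[1],y])+np.vstack([np.zeros(3),np.diag([.015,.015,.12])]))) for y in(-.3,0,.3)]
    r=min(R,key=lambda r:r.fun); return np.round(np.r_[r.x,-r.fun],4)
if __name__=="__main__":
    n,tag,kind=sys.argv[1:4]; c=pickle.load(open(f"{n}{tag}.pkl","rb")); T=pickle.load(open(f"{n}{tag}_m.pkl","rb"))
    d={"deck":((.096,.062),.05,.122),"lane":((.072,.062),.006,.102),"nest":((.072,.062),.005,.101)}[kind]
    for i in map(int,sys.argv[4:]): print(i,"x,y,yaw,iou",fit(c,T[i],*d))
E
python3 fit.py wrist 1 deck 0 1 2
python3 - <<'E'
from h import *
import pickle
c=pickle.load(open("wrist1.pkl","rb")); h=cv2.cvtColor(c["img"],cv2.COLOR_RGB2HSV)
m=(h[...,0]>20)&(h[...,0]<34)&(h[...,1]>150)&(h[...,2]>120)
n,l,s,ce=cv2.connectedComponentsWithStats(m.astype(np.uint8))
for i in range(1,n):
    if s[i,4]>100:
        u,v=np.nonzero((l==i).T)
        uu=[u.min()+10,(u.min()+u.max())//2,u.max()-10]
        top=[[x,v[u==x].min()-.5] for x in uu]; bot=[[x,v[u==x].max()+.5] for x in uu]
        print(s[i],atz(c,top,.05).round(4).tolist(),atz(c,bot,.05).round(4).tolist())
E
```

```text
0 x,y,yaw,iou [ 0.4524 -0.0968  0.3532  0.9488]
1 x,y,yaw,iou [ 0.4432 -0.2295  0.0472  0.9362]
2 x,y,yaw,iou [ 0.4226  0.0316 -0.1255  0.9705]
[ 302   35  206   14 1640] [[0.5512, -0.1, 0.05], [0.5604, -0.2048, 0.05], [0.5623, -0.3103, 0.05]] [[0.5502, -0.1, 0.05], [0.5503, -0.2056, 0.05], [0.5511, -0.312, 0.05]]
```

The wrist view shows the three modules at (193,163), (309,133) and (433,143), and the stripe at row 43. The edge is at x=0.561 and the fits are good. I'll do the lever first, after checking its base position.

```bash
python3 - <<'E'
from h import *
import pickle
C=[pickle.load(open(n+"0.pkl","rb")) for n in ("scene","side")]
for c,b in zip(C,((430,350,500,430),(160,330,225,400))):
    h=cv2.cvtColor(c["img"],cv2.COLOR_RGB2HSV); m=np.zeros(h.shape[:2],bool)
    m[b[1]:b[3],b[0]:b[2]]=((h[...,1]<60)&(h[...,2]>70))[b[1]:b[3],b[0]:b[2]]
    print(m.sum(),cent(m),atz(c,[cent(m)],.018)[0].round(3))
E
python3 -m handwheel '[[[0,0.3,-0.75],0,0],[[0,0.3,-0.75],0,0],[[0,0.3,-0.75],0,0],[[0,0.3,-0.75],0,0],[[0,0.3,-0.75],0,0],[[0,0.3,-0.75],0,0],[[0,0.3,-0.75],0,0],[[0,0.3,-0.75],0,0],[[0,0.3,-0.75],0,0],[[0,0.3,-0.75],0,0],[[0,0.3,-0.75],0,0],[[0,0.3,-0.75],0,0]]'
```

```text
1276 [np.float64(465.33150470219437), np.float64(397.0015673981191)] [0.494 0.416 0.018]
752 [np.float64(194.9720744680851), np.float64(371.0186170212766)] [0.493 0.415 0.018]
t: 3.75
ee_pos: [0.5232, 0.2741, 0.324]
tcp_rot: [[-0.001, 1.0, -0.001], [-0.001, -0.001, -1.0], [-1.0, -0.001, 0.001]]
force: [-0.2, -1.2, 0.2]
opening: 0.006
```

```bash
python3 -m handwheel '[[[0.1,0.12,-0.288],0,0],[[0.1,0.12,-0.288],0,0],[[0.1,0.12,-0.288],0,0],[[0.1,0.12,-0.288],0,0],[[0.1,0.12,-0.288],0,0],[[0.48,0.12,-0.288],0,0],[[0.48,0.12,-0.288],0,0],[[0.48,0.12,-0.288],0,0],[[0.48,0.12,-0.288],0,0],[[0.48,0.12,-0.288],0,0],[[0.48,0.12,-0.288],0,0],[[0.48,0.12,-0.288],0,0]]'
python3 -m handwheel '[[[0,-0.02,0],0,0],[[0,-0.04,0],0,0],[[0,-0.06,0],0,0],[[0,-0.08,0],0,0],[[0,-0.10,0],0,0],[[0,-0.12,0],0,0],[[0,-0.14,0],0,0],[[0,-0.16,0],0,0],[[0,-0.18,0],0,0],[[0,-0.19,0],0,0],[[0,-0.20,0],0,0],[[0,-0.20,0],0,0]]'
```

```text
t: 4.75
ee_pos: [0.5827, 0.4165, 0.0847]
tcp_rot: [[-0.002, 1.0, -0.003], [-0.001, -0.003, -1.0], [-1.0, -0.002, 0.001]]
force: [0.6, -0.1, 0.7]
opening: 0.006
t: 5.75
ee_pos: [0.4837, 0.4196, 0.0857]
tcp_rot: [[0.005, 1.0, -0.0], [0.002, -0.0, -1.0], [-1.0, 0.005, -0.002]]
force: [9.3, 2.8, 0.1]
opening: 0.004
```

```bash
python3 -m handwheel '[[[0,0.08,0],0,0],[[0,0.08,0],0,0],[[-0.4,0.08,0],0,0],[[-0.4,0.08,0],0,0],[[-0.4,0.08,0],0,0],[[-0.4,0.08,0],0,0],[[-0.4,0.08,0],0,0]]'
cat > ball.py <<'E'
from h import *
P=[];CC=[]
for n in("scene","side"):
    c=read_camera(n); h=cv2.cvtColor(c["img"],cv2.COLOR_RGB2HSV); m=((h[...,0]<6)|(h[...,0]>174))&(h[...,1]>170)&(h[...,2]>110); m[:330]=0
    k,l,s,ce=cv2.connectedComponentsWithStats(m.astype(np.uint8)); i=1+np.argmax(s[1:,4]); P.append([ce[i]]);CC.append(c); print(s[i])
t=tri(CC[0],P[0],CC[1],P[1])[0]; print("ball",t.round(4),"lever angle est",.5+np.arcsin((t[0]-.4840)/.08))
E
python3 ball.py
```

```text
t: 6.33
ee_pos: [0.5223, 0.4188, 0.2884]
tcp_rot: [[0.002, 1.0, -0.001], [0.001, -0.001, -1.0], [-1.0, 0.002, -0.001]]
force: [0.8, 0.6, 1.0]
opening: 0.004
[482 348  15  15 166]
[197 356  12  13 108]
ball [0.4536 0.4105 0.095  0.0007] lever angle est 0.10969683519738344
```

The ball moved 69 of the expected 77 mm, so the lever reads about 0.11. I'll nudge it a little further to be sure.

```bash
python3 -m handwheel '[[[0.1,0,0.012],0,0],[[0.2,0,0.012],0,0],[[0.3,0,0.012],0,0],[[0.4,0,0.012],0,0],[[0.4,0,0.012],0,0],[[0.4,-0.04,0.012],0,0],[[0.4,-0.07,0.012],0,0],[[0.4,-0.078,0.012],0,0],[[0.4,-0.082,0.012],0,0],[[0.4,-0.085,0.012],0,0],[[0.4,-0.085,0.012],0,0]]'
python3 -m handwheel '[[[0,-0.003,0],0,0],[[0,-0.006,0],0,0],[[0,-0.006,0],0,0]]'
```

```text
t: 7.35
ee_pos: [0.483, 0.4129, 0.0853]
tcp_rot: [[0.006, 1.0, -0.0], [0.001, -0.0, -1.0], [-1.0, 0.006, -0.001]]
force: [19.8, -4.7, -7.0]
opening: 0.007
t: 7.6
ee_pos: [0.4824, 0.413, 0.0855]
tcp_rot: [[0.01, 1.0, -0.001], [0.002, -0.001, -1.0], [-1.0, 0.01, -0.002]]
force: [34.0, -6.3, -12.4]
opening: 0.007
```

At 34 N with no further motion, the lever is at its hard stop, so it is off. Next is the module nearest the nest: (0.4226, 0.0316), yaw −0.126.

```bash
python3 -m handwheel '[[[0,0.06,0],0,0],[[0,0.06,0],0,0],[[-0.4,0.06,0],0,0],[[-0.4,0.06,0],0,0],[[-0.4,0.06,0],0,0],[[-0.4,0.06,0],0,0],[[-0.4,0.06,0],0,0]]'
python3 -m handwheel '[[[0,-0.167,0.75],0.12,100],[[0,-0.167,0.75],0.12,100],[[0,-0.167,0.75],0.12,100],[[0,-0.167,0.75],0.12,100],[[0,-0.167,0.75],0.12,100],[[0,-0.167,0.75],0.12,100],[[0,-0.167,0.75],0.12,100],[[0,-0.167,0.75],0.12,100],[[0,-0.167,0.75],0.12,100],[[0,-0.167,0.75],0.12,100],[[0,-0.167,0.75],0.12,100],[[0,-0.167,0.75],0.12,100]]'
python3 look.py wrist 2; python3 look.py scene 2;  python3 look.py side 2; python3 ball.py; python3 fit.py wrist 2 deck 0 1 2
```

```text
t: 8.18
ee_pos: [0.5068, 0.4128, 0.2881]
tcp_rot: [[0.002, 1.0, -0.001], [0.001, -0.001, -1.0], [-1.0, 0.002, -0.001]]
force: [1.2, 0.8, 0.5]
opening: 0.006
t: 9.18
ee_pos: [0.423, 0.0376, 0.2849]
tcp_rot: [[0.0, 0.992, -0.128], [0.0, -0.128, -0.992], [-1.0, 0.0, -0.0]]
force: [1.4, 0.3, -0.6]
opening: 0.853
9.2333 [0.4232 0.0383 0.2849] [[0.0, 0.992, -0.126], [0.0, -0.126, -0.992], [-1.0, 0.0, -0.0]] [0.8 0.3 0.9] [0.499 0.027 0.444]
0.79 [385.3, 109.8, 110.9, 119.0] [441.9 169.3]
0.79 [529.7, 240.6, 95.1, 55.0] [575.4 266.7]
0.7 [517.6, 105.5, 114.7, 109.7] [576.5 161.3]
0.58 [284.8, 164.6, 62.4, 102.1] [316.8 215.5]
9.3333 [0.4232 0.0388 0.2848] [[-0.0, 0.992, -0.125], [0.0, -0.125, -0.992], [-1.0, -0.0, -0.0]] [ 0.4 -0.1 -0.3] [1.008 0.805 0.722]
0.97 [338.4, 168.1, 38.1, 37.0] [356.7 187. ]
0.92 [312.3, 198.3, 45.9, 50.1] [335.  220.7]
0.89 [490.1, 264.9, 41.0, 62.8] [509.8 295.2]
0.86 [351.9, 219.7, 51.5, 51.3] [377.4 243.9]
0.62 [158.1, 256.9, 53.7, 49.2] [186.6 281.9]
0.32 [221.7, 308.8, 28.3, 61.8] [233.3 331. ]
9.4333 [0.4231 0.0388 0.2848] [[-0.0, 0.992, -0.124], [0.0, -0.124, -0.992], [-1.0, -0.0, -0.0]] [-1.  -0.3  0.3] [-0.203  0.748  1.184]
0.85 [243.5, 175.0, 37.4, 37.3] [263.2 193.4]
0.79 [298.2, 372.0, 43.9, 41.2] [318.8 394. ]
0.77 [309.9, 255.3, 42.2, 49.2] [331.2 277.4]
0.6 [336.0, 221.4, 42.9, 46.4] [356.5 244.3]
0.57 [369.7, 198.9, 43.7, 45.1] [392.4 220.7]
[482 348  15  15 168]
[197 356  12  13 109]
ball [0.4536 0.4106 0.0951 0.0007] lever angle est 0.11082728479712989
0 x,y,yaw,iou [ 0.4528 -0.0953  0.3521  0.9726]
1 x,y,yaw,iou [ 0.3297 -0.2289  1.0879  0.4767]
2 x,y,yaw,iou [ 0.4436 -0.23    0.0381  0.9632]
```

```bash
python3 fit.py wrist 2 deck 3;  python3 fit.py side 2 deck 2 3 4;python3 fit.py scene 2 deck 1 3
python3 - <<'E'
from h import *
import pickle
a,b=pickle.load(open("scene2.pkl","rb")),pickle.load(open("side2.pkl","rb"));A,B=pickle.load(open("scene2_m.pkl","rb")),pickle.load(open("side2_m.pkl","rb"))
print(tri(a,[cent(A[3]),cent(A[1])],b,[cent(B[2]),cent(B[3])]).round(3))
E
```

```text
3 x,y,yaw,iou [ 0.4233  0.0329 -0.1433  0.9525]
2 x,y,yaw,iou [ 0.4253  0.0328 -0.2176  0.9375]
3 x,y,yaw,iou [ 0.4562 -0.098   0.387   0.9442]
4 x,y,yaw,iou [ 0.4453 -0.2336  0.0942  0.9321]
1 x,y,yaw,iou [ 0.4517 -0.0986  0.3958  0.9546]
3 x,y,yaw,iou [ 0.4206  0.0314 -0.207   0.9416]
[[ 0.423  0.035  0.089  0.001]
 [ 0.454 -0.096  0.088  0.   ]]
```

```bash
python3 -m handwheel '[[[0.08,0.002,0.012],0.033,100],[[0.16,0.002,0.012],0.033,100],[[0.24,0.002,0.012],0.033,100],[[0.32,0.002,0.012],0.033,100],[[0.38,0.002,0.012],0.033,100],[[0.42,0.002,0.012],0.033,100],[[0.42,0.002,0.012],0.033,100],[[0.42,0.002,0.012],0.033,100]]' 6
python3 -m handwheel '[[[0,0,0],0,60],[[0,0,0],0,60],[[0,0,0],0,60],[[0,0,0],0,60],[[0,0,0],0,60],[[0,0,0],0,60],[[0,0,0],0,60],[[0,0,0],0,60]]' 6
```

```text
t: 10.25
ee_pos: [0.4228, 0.0319, 0.0747]
tcp_rot: [[-0.002, 0.987, -0.16], [0.0, -0.16, -0.987], [-1.0, -0.002, 0.0]]
force: [0.6, 0.4, -0.3]
opening: 0.999
t: 10.92
ee_pos: [0.4237, 0.0317, 0.0755]
tcp_rot: [[0.001, 0.987, -0.16], [-0.0, -0.16, -0.987], [-1.0, 0.001, -0.0]]
force: [-0.2, 1.5, 8.1]
opening: 0.687
```

```bash
python3 -m handwheel '[[[0,0,0],-0.05,60],[[0,0,0],-0.1,60],[[0,0,0],-0.153,60],[[0,0.03,-0.005],-0.153,60],[[0,0.06,-0.01],-0.153,60],[[0,0.09,-0.015],-0.153,60],[[0,0.12,-0.02],-0.153,60],[[0,0.15,-0.025],-0.153,60],[[0,0.18,-0.03],-0.153,60],[[0,0.21,-0.034],-0.153,60],[[0,0.237,-0.038],-0.153,60],[[0,0.237,-0.038],-0.153,60]]' 6
python3 -m handwheel '[[[0,0,0],0,100],[[0,0,0],0,100],[[0,0,0],0,100],[[0,0,0],0,100],[[0,0,0],0,100]]'
python3 look.py side 3; python3 fit.py side 3 deck 0 1 2 3 4
```

```text
t: 11.92
ee_pos: [0.5457, 0.0313, 0.0752]
tcp_rot: [[0.002, 1.0, -0.001], [-0.0, -0.001, -1.0], [-1.0, 0.002, 0.0]]
force: [-0.7, 0.2, -2.7]
opening: 0.68
t: 12.33
ee_pos: [0.5427, 0.0315, 0.075]
tcp_rot: [[-0.0, 1.0, -0.001], [-0.0, -0.001, -1.0], [-1.0, -0.0, 0.0]]
force: [-0.6, 0.5, -1.0]
opening: 0.992
12.3833 [0.5428 0.0315 0.075 ] [[-0.0, 1.0, -0.001], [0.0, -0.001, -1.0], [-1.0, -0.0, -0.0]] [ 0.3 -0.7 -0. ] [-0.203  0.748  1.184]
0.86 [336.8, 226.7, 21.5, 34.4] [344.2 246.1]
0.77 [433.6, 234.1, 42.0, 44.9] [453.5 254.3]
0.69 [194.7, 357.1, 13.1, 14.8] [201.5 363.7]
0.65 [290.7, 236.6, 25.6, 41.9] [305.2 257.1]
0.58 [243.8, 174.0, 35.6, 40.4] [261.8 192.5]
0.55 [296.2, 372.0, 47.6, 44.8] [318.7 394.1]
0 x,y,yaw,iou [ 0.4935 -0.0989 -0.9104  0.3724]
1 x,y,yaw,iou [ 0.2533 -0.2495  0.3856  0.8938]
2 x,y,yaw,iou [ 0.5019  0.3763 -0.4466  0.0893]
3 x,y,yaw,iou [ 0.5252  0.0225 -0.9005  0.5847]
4 x,y,yaw,iou [ 0.7843 -0.0598 -0.4282  0.8621]
```

```bash
python3 -m handwheel '[[[0,-0.08,0],0,100],[[0,-0.16,0],0,100],[[0,-0.16,0],0,100],[[0,-0.16,0],0,42],[[0,-0.16,0],0,42],[[0,-0.16,0],0,42],[[0,-0.16,0],0,42],[[0,-0.16,0],0,42],[[0,-0.15,0],0,42],[[0,-0.14,0],0,42],[[0,-0.13,0],0,42],[[0,-0.124,0],0,42]]'
python3 -m handwheel '[[[0,0.006,0],0,42],[[0,0.012,0],0,42],[[0,0.018,0],0,42],[[0,0.024,0],0,42],[[0,0.03,0],0,42],[[0,0.036,0],0,42],[[0,0.042,0],0,42],[[0,0.048,0],0,42],[[0,0.054,0],0,42]]'
python3 look.py side 4; python3 look.py scene 4;  python3 fit.py side 4 lane 0 1 2 3 4; python3 fit.py scene 4 lane 0 1 2 3 4
```

```text
t: 13.43
ee_pos: [0.4821, 0.0315, 0.0749]
tcp_rot: [[0.0, 1.0, -0.001], [-0.0, -0.001, -1.0], [-1.0, 0.0, 0.0]]
force: [-1.6, -0.4, 0.3]
opening: 0.422
t: 14.18
ee_pos: [0.5085, 0.0315, 0.0749]
tcp_rot: [[0.0, 1.0, -0.001], [0.0, -0.001, -1.0], [-1.0, 0.0, -0.0]]
force: [-0.8, -0.7, 1.9]
opening: 0.422
14.2333 [0.5093 0.0314 0.075 ] [[0.001, 1.0, -0.001], [-0.0, -0.001, -1.0], [-1.0, 0.001, 0.0]] [0.6 0.3 0.7] [-0.203  0.748  1.184]
0.97 [243.4, 175.2, 36.2, 42.1] [263.3 193.3]
0.9 [432.6, 233.6, 47.9, 44.9] [454.4 254.8]
0.74 [335.1, 223.4, 26.3, 41.2] [346.2 246. ]
0.67 [294.3, 373.5, 48.8, 41.6] [318.6 394.4]
0.5 [269.7, 226.3, 15.6, 32.0] [276.  236.5]
14.3333 [0.5087 0.0315 0.075 ] [[0.001, 1.0, -0.001], [-0.0, -0.001, -1.0], [-1.0, 0.001, 0.0]] [-0.7  0.5 -0.3] [1.008 0.805 0.722]
0.84 [281.5, 242.9, 57.1, 65.4] [307.2 273.4]
0.67 [312.8, 221.2, 16.2, 23.4] [320.5 232.6]
0.6 [159.8, 256.6, 50.9, 51.6] [186.2 281.6]
0.57 [288.9, 175.0, 39.8, 44.4] [306.9 193.8]
0.48 [368.6, 175.6, 7.1, 18.9] [371.2 184.3]
0 x,y,yaw,iou [ 0.8079 -0.086  -0.0368  0.8521]
1 x,y,yaw,iou [ 0.2622 -0.2749 -0.254   0.8115]
2 x,y,yaw,iou [ 0.5044 -0.1198 -0.9142  0.5433]
3 x,y,yaw,iou [0.2334 0.2757 0.1227 0.7592]
4 x,y,yaw,iou [ 0.6572 -0.0039 -0.6911  0.3207]
0 x,y,yaw,iou [0.5884 0.0162 0.3732 0.8036]
1 x,y,yaw,iou [ 0.4591 -0.1728  1.032   0.2185]
2 x,y,yaw,iou [ 0.8266 -0.0749 -0.8999  0.806 ]
3 x,y,yaw,iou [ 0.4184 -0.3007  0.0481  0.7645]
4 x,y,yaw,iou [ 0.1962 -0.3546  0.9515  0.0923]
```

```bash
python3 -m handwheel '[[[0,0,0],0,42],[[0,0,0],0,42],[[0,0,0],0,42],[[0,0,0],0,42],[[0,0,0],0,42],[[0,0,0],0,42]]' >/dev/null; python3 look.py scene 5
python3 - <<'E'
import cv2
cv2.imwrite("pics/c5.png",cv2.resize(cv2.imread("pics/scene5.png")[150:350,190:450],(780,600),interpolation=2))
E
```

```text
14.9333 [0.5081 0.0315 0.0749] [[-0.0, 1.0, -0.001], [-0.0, -0.001, -1.0], [-1.0, -0.0, 0.0]] [ 0.8 -0.  -1.3] [1.008 0.805 0.722]
0.92 [159.1, 256.7, 54.3, 50.0] [186.3 281.9]
0.82 [272.5, 252.8, 44.5, 61.2] [293.4 281.4]
0.81 [287.5, 175.5, 38.5, 43.4] [306.7 194. ]
0.75 [312.2, 220.4, 17.9, 24.2] [320.8 233. ]
0.67 [488.7, 269.7, 40.8, 58.3] [509.6 295.6]
```

View pics/c5.png

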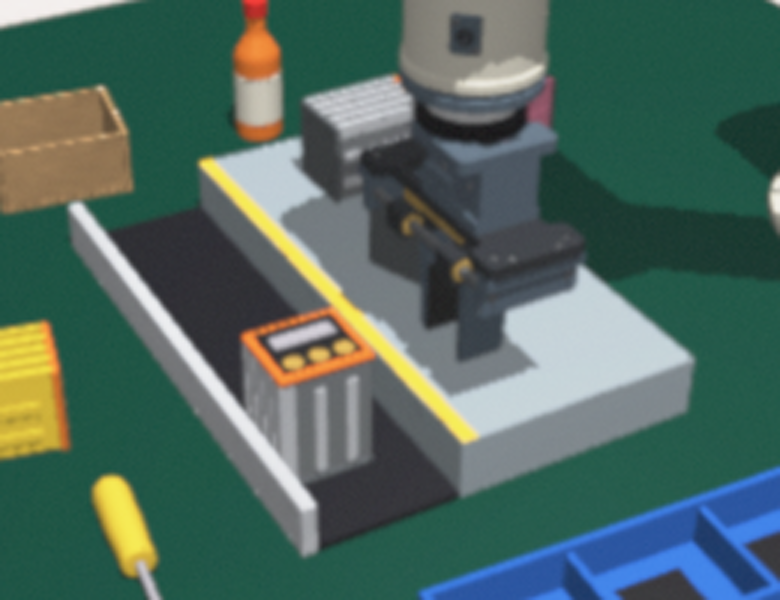

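The first module stands connector-up in the lane. Now the middle one (0.4526, −0.0965), yaw 0.36.

```bash
python3 -m handwheel '[[[-0.08,0,0],0,100],[[-0.16,0,0],0,100],[[-0.24,0,0],-0.11,100],[[-0.24,-0.111,0.256],-0.22,100],[[-0.24,-0.111,0.256],-0.344,100],[[-0.24,-0.111,0.256],-0.344,100],[[-0.24,-0.111,0.256],-0.344,100],[[-0.24,-0.111,0.256],-0.344,100],[[-0.24,-0.111,0.256],-0.344,100]]'
python3 look.py wrist 6; python3 fit.py wrist 6 deck 0 1 2 3
```

```text
t: 15.73
ee_pos: [0.4522, -0.0974, 0.195]
tcp_rot: [[0.0, 0.937, 0.349], [0.0, 0.349, -0.937], [-1.0, 0.0, 0.0]]
force: [0.5, 0.3, 0.2]
opening: 0.994
15.7833 [ 0.4526 -0.0966  0.195 ] [[0.0, 0.937, 0.35], [0.0, 0.35, -0.937], [-1.0, 0.0, -0.0]] [0.5 0.5 0.1] [ 0.524 -0.071  0.354]
0.96 [199.8, 0.4, 75.9, 31.8] [243.6  11.4]
0.89 [386.3, 367.9, 63.8, 110.1] [412.6 395. ]
0.76 [269.3, 174.1, 88.9, 135.2] [311.9 238.3]
0.66 [408.1, 225.3, 127.3, 130.1] [469.8 266.7]
0 x,y,yaw,iou [ 0.5434 -0.0283  0.4166  0.0931]
1 x,y,yaw,iou [ 0.2964 -0.2503  0.5606  0.3007]
2 x,y,yaw,iou [ 0.4532 -0.0976  0.3567  0.952 ]
3 x,y,yaw,iou [ 0.4502 -0.2211 -0.1636  0.6057]
```

```bash
python3 -m handwheel '[[[0.06,0.001,0.001],0,100],[[0.12,0.001,0.001],0,100],[[0.18,0.001,0.001],0,100],[[0.22,0.001,0.001],0,100],[[0.24,0.001,0.001],0,100],[[0.24,0.001,0.001],0,100],[[0.24,0.001,0.001],0,60],[[0.24,0.001,0.001],0,60],[[0.24,0.001,0.001],0,60],[[0.24,0.001,0.001],0,60],[[0.24,0.001,0.001],0,60],[[0.24,0.001,0.001],0,60]]' 6
python3 -m handwheel '[[[0,0,0],0.07,60],[[0,0,0],0.14,60],[[0,0,0],0.21,60],[[0,0,0],0.28,60],[[0,0,0],0.341,60],[[0,0.03,0.011],0.341,60],[[0,0.06,0.022],0.341,60],[[0,0.09,0.033],0.341,60],[[0,0.12,0.045],0.341,60],[[0,0.15,0.056],0.341,60],[[0,0.169,0.063],0.341,60],[[0,0.169,0.063],0.341,60]]' 6
python3 -m handwheel '[[[0,0,0],0,100],[[0,0,0],0,100],[[0,0,0],0,100],[[0,0,0],0,100],[[0,-0.08,0],0,100],[[0,-0.16,0],0,100],[[0,-0.16,0],0,100],[[0,-0.16,0],0,42],[[0,-0.16,0],0,42],[[0,-0.16,0],0,42],[[0,-0.16,0],0,42],[[0,-0.16,0],0,42]]'
python3 look.py wrist 7; python3 fit.py wrist 7 deck 0 1 2 3 4
```

```text
t: 16.83
ee_pos: [0.4536, -0.0968, 0.0755]
tcp_rot: [[0.001, 0.936, 0.352], [-0.0, 0.352, -0.936], [-1.0, 0.001, 0.001]]
force: [-0.2, 1.9, 8.1]
opening: 0.678
t: 17.83
ee_pos: [0.5455, -0.0968, 0.0752]
tcp_rot: [[0.002, 1.0, 0.003], [-0.001, 0.003, -1.0], [-1.0, 0.002, 0.001]]
force: [3.7, -0.9, 5.4]
opening: 0.676
t: 18.83
ee_pos: [0.4642, -0.0968, 0.0749]
tcp_rot: [[0.001, 1.0, 0.003], [-0.0, 0.003, -1.0], [-1.0, 0.001, 0.0]]
force: [-0.0, -0.8, 0.0]
opening: 0.663
18.8833 [ 0.464  -0.0968  0.0749] [[0.0, 1.0, 0.003], [-0.0, 0.003, -1.0], [-1.0, 0.0, 0.0]] [ 0.2  0.5 -0.5] [ 0.541 -0.097  0.234]
0.82 [0.0, 0.0, 146.3, 45.5] [79.5 20.2]
0.6 [212.8, 3.3, 201.4, 267.7] [313.7 128.7]
0.57 [495.1, 229.0, 144.9, 83.2] [567.1 263.9]
0 x,y,yaw,iou [ 0.5434 -0.0424  0.9158  0.09  ]
1 x,y,yaw,iou [ 0.5311 -0.0974  0.0033  0.8442]
2 x,y,yaw,iou [ 0.4511 -0.2148  0.7108  0.2069]Traceback (most recent call last):
  File "fit.py", line 19, in <module>
    for i in map(int,sys.argv[4:]): print(i,"x,y,yaw,iou",fit(c,T[i],*d))
                                                                ~^^^
IndexError: list index out of range
```

```bash
python3 -m handwheel '[[[0,0,0],0,42],[[0,0,0],0,42],[[0,0,0],0,42],[[0,0,0],0,42],[[0,0.01,0],0,42],[[0,0.02,0],0,42],[[0,0.03,0],0,42],[[0,0.036,0],0,42]]'
python3 -m handwheel '[[[0,0.006,0],0,42],[[0,0.012,0],0,42],[[0,0.018,0],0,42],[[0,0.024,0],0,42],[[0,0.03,0],0,42],[[0,0.036,0],0,42],[[0,0.042,0],0,42],[[0,0.048,0],0,42],[[0,0.054,0],0,42],[[0,0.054,0],0,42],[[0,0.054,0],0,42],[[0,0.054,0],0,42]]'
python3 look.py scene 8; python3 fit.py scene 8 lane 0 1 2 3
```

```text
t: 19.6
ee_pos: [0.4823, -0.0967, 0.0749]
tcp_rot: [[0.0, 1.0, 0.003], [-0.0, 0.003, -1.0], [-1.0, 0.0, 0.0]]
force: [-1.7, 0.1, -0.1]
opening: 0.418
t: 20.6
ee_pos: [0.5085, -0.0966, 0.0749]
tcp_rot: [[0.0, 1.0, 0.003], [-0.0, 0.003, -1.0], [-1.0, 0.0, 0.0]]
force: [-0.1, -0.4, 0.8]
opening: 0.418
20.65 [ 0.5084 -0.0966  0.0749] [[0.0, 1.0, 0.002], [0.0, 0.002, -1.0], [-1.0, 0.0, -0.0]] [-0.1  0.3 -0.1] [1.008 0.805 0.722]
0.82 [270.2, 252.3, 44.1, 61.9] [293.3 281.5]
0.76 [490.0, 267.3, 41.0, 60.6] [509.7 295.3]
0.75 [339.0, 167.6, 36.4, 43.1] [356.6 187.8]
0.7 [245.3, 226.9, 38.4, 52.3] [264.4 247.9]
0.59 [160.0, 256.2, 53.6, 48.6] [186.3 281.9]
0.46 [468.0, 349.0, 29.3, 41.9] [482.2 366.3]
0 x,y,yaw,iou [ 0.6317  0.0294 -0.1656  0.8997]
1 x,y,yaw,iou [0.2522 0.2751 0.7629 0.8191]
2 x,y,yaw,iou [ 0.2717 -0.2797  0.0984  0.7345]
3 x,y,yaw,iou [ 0.6344 -0.1028 -0.1223  0.8118]
```

The second module is turned too (263,247). Third: (0.4434, −0.23).

```bash
python3 -m handwheel '[[[-0.08,0,0],0,100],[[-0.16,0,0],0,100],[[-0.24,0,0],0,100],[[-0.24,-0.13,0.267],-0.038,100],[[-0.24,-0.13,0.267],-0.038,100],[[-0.24,-0.13,0.267],-0.038,100],[[-0.24,-0.13,0.267],-0.038,100],[[-0.24,-0.13,0.267],-0.038,100],[[-0.24,-0.13,0.267],-0.038,100]]'
python3 look.py wrist 9; python3 fit.py wrist 9 deck 0 1 2
```

```text
t: 21.45
ee_pos: [0.4432, -0.2312, 0.195]
tcp_rot: [[0.0, 0.999, 0.04], [0.0, 0.04, -0.999], [-1.0, 0.0, -0.0]]
force: [0.2, 0.7, 0.7]
opening: 0.996
21.5 [ 0.4436 -0.2303  0.1949] [[0.0, 0.999, 0.041], [0.0, 0.041, -0.999], [-1.0, 0.0, -0.0]] [ 0.7  1.1 -0.2] [ 0.52  -0.229  0.354]
0.96 [69.0, 4.5, 135.7, 43.2] [151.2  19.8]
0.9 [0.2, 0.0, 64.1, 43.7] [30.9 20.3]
0.8 [323.7, 345.9, 66.3, 27.8] [353.  360.5]
0.63 [268.3, 173.9, 90.0, 134.5] [313.1 240.2]
0 x,y,yaw,iou [ 0.5744 -0.1376  0.7306  0.2347]
1 x,y,yaw,iou [ 0.5562 -0.0785  1.1301  0.1203]
2 x,y,yaw,iou [ 0.273  -0.2775  0.0726  0.1985]
```

```bash
python3 fit.py wrist 9 deck 3; python3 -m handwheel '[[[0.06,0,0],0,100],[[0.12,0,0],0,100],[[0.18,0,0],0,100],[[0.22,0,0],0,100],[[0.24,0,0],0,100],[[0.24,0,0],0,100],[[0.24,0,0],0,60],[[0.24,0,0],0,60],[[0.24,0,0],0,60],[[0.24,0,0],0,60],[[0.24,0,0],0,60],[[0.24,0,0],0,60]]' 6
python3 -m handwheel '[[[0,0,0],0.038,60],[[0,0,0],0.038,60],[[0,0.02,0.001],0.038,60],[[0,0.04,0.002],0.038,60],[[0,0.07,0.003],0.038,60],[[0,0.10,0.004],0.038,60],[[0,0.13,0.005],0.038,60],[[0,0.15,0.006],0.038,60],[[0,0.17,0.007],0.038,60],[[0,0.19,0.008],0.038,60],[[0,0.199,0.008],0.038,60],[[0,0.199,0.008],0.038,60]]' 6
python3 -m handwheel '[[[0,0,0],0,100],[[0,0,0],0,100],[[0,0,0],0,100],[[0,0,0],0,100],[[0,-0.08,0],0,100],[[0,-0.16,0],0,100],[[0,-0.16,0],0,100],[[0,-0.16,0],0,42],[[0,-0.16,0],0,42],[[0,-0.16,0],0,42],[[0,-0.16,0],0,42],[[0,-0.16,0],0,42]]'
python3 look.py wrist 10; python3 fit.py wrist 10 deck 0 1 2
```

```text
3 x,y,yaw,iou [ 0.4425 -0.2321  0.0397  0.9559]
t: 22.55
ee_pos: [0.4442, -0.2305, 0.0757]
tcp_rot: [[0.001, 0.999, 0.042], [-0.001, 0.042, -0.999], [-1.0, 0.001, 0.001]]
force: [0.3, -0.2, 8.1]
opening: 0.68
t: 23.55
ee_pos: [0.5445, -0.2302, 0.075]
tcp_rot: [[0.001, 1.0, 0.003], [-0.0, 0.003, -1.0], [-1.0, 0.001, 0.0]]
force: [2.7, 0.8, 2.5]
opening: 0.678
t: 24.55
ee_pos: [0.4641, -0.2304, 0.0749]
tcp_rot: [[0.0, 1.0, 0.003], [-0.0, 0.003, -1.0], [-1.0, 0.0, 0.0]]
force: [0.8, 0.5, -0.3]
opening: 0.668
24.6 [ 0.4639 -0.2303  0.0749] [[0.0, 1.0, 0.003], [-0.0, 0.003, -1.0], [-1.0, 0.0, 0.0]] [-0.4  0.7  0.5] [ 0.541 -0.23   0.234]
0.91 [212.1, 0.7, 200.8, 270.3] [313.4 131.4]
0.58 [0.1, 4.5, 137.8, 38.8] [72.7 19.8]
0 x,y,yaw,iou [ 0.531  -0.231   0.0036  0.8628]
1 x,y,yaw,iou [ 0.5423 -0.1753  0.9407  0.0827]Traceback (most recent call last):
  File "fit.py", line 19, in <module>
    for i in map(int,sys.argv[4:]): print(i,"x,y,yaw,iou",fit(c,T[i],*d))
                                                                ~^^^
IndexError: list index out of range
```

```bash
python3 -m handwheel '[[[0,0,0],0,42],[[0,0,0],0,42],[[0,0,0],0,42],[[0,0,0],0,42],[[0,0.01,0],0,42],[[0,0.02,0],0,42],[[0,0.03,0],0,42],[[0,0.036,0],0,42]]'
python3 -m handwheel '[[[0,0.006,0],0,42],[[0,0.012,0],0,42],[[0,0.018,0],0,42],[[0,0.024,0],0,42],[[0,0.03,0],0,42],[[0,0.036,0],0,42],[[0,0.042,0],0,42],[[0,0.048,0],0,42],[[0,0.054,0],0,42],[[0,0.054,0],0,42],[[0,0.054,0],0,42],[[0,0.054,0],0,42]]'
python3 -m handwheel '[[[-0.08,0,0],0,100],[[-0.16,0,0],0,100],[[-0.24,-0.02,0],0,100],[[-0.32,-0.05,0],0,100],[[-0.4,-0.08,-0.04],0,100],[[-0.45,-0.12,-0.1],0,100],[[-0.45,-0.12,-0.18],0,100],[[-0.45,-0.12,-0.26],0,100],[[-0.45,-0.12,-0.26],0,100],[[-0.45,-0.12,-0.26],0,100]]'
python3 look.py wrist 11; python3 fit.py wrist 11 lane 0 1 2
```

```text
t: 25.32
ee_pos: [0.482, -0.2302, 0.0749]
tcp_rot: [[-0.0, 1.0, 0.003], [-0.0, 0.003, -1.0], [-1.0, -0.0, 0.0]]
force: [-2.9, 0.1, 1.5]
opening: 0.422
t: 26.32
ee_pos: [0.5086, -0.2302, 0.0749]
tcp_rot: [[0.0, 1.0, 0.003], [-0.0, 0.003, -1.0], [-1.0, 0.0, 0.0]]
force: [0.3, -0.3, 0.9]
opening: 0.422
t: 27.15
ee_pos: [0.4478, -0.0984, 0.3004]
tcp_rot: [[0.001, 1.0, 0.006], [-0.0, 0.006, -1.0], [-1.0, 0.001, 0.0]]
force: [0.5, -1.2, -0.1]
opening: 0.998
27.2 [ 0.448  -0.0998  0.3001] [[0.001, 1.0, 0.005], [-0.0, 0.005, -1.0], [-1.0, 0.001, 0.0]] [ 0.6  0.  -0.5] [ 0.524 -0.098  0.459]
0.95 [279.3, 0.6, 66.6, 79.5] [311.1  37.6]
0.79 [396.9, 1.2, 92.1, 74.2] [440.2  36.4]
0.73 [138.7, 0.0, 91.2, 78.8] [187.8  36.9]
0.56 [448.7, 283.8, 23.9, 23.9] [460.4 293.8]
0 x,y,yaw,iou [ 0.6113 -0.0962  0.0063  0.7927]
1 x,y,yaw,iou [ 0.6246 -0.2282  0.4151  0.756 ]
2 x,y,yaw,iou [ 0.623   0.0291 -0.4041  0.7581]
```

```bash
python3 -m handwheel '[[[0,0.24,0],0,100],[[0,0.24,0],0,100],[[0,0.24,0],0,100],[[0,0.24,0],0,100],[[0,0.24,0],0,100],[[0,0.24,0],0,100]]'
python3 look.py wrist 12; python3 fit.py wrist 12 lane 0 1 2; python3 look.py scene 12|grep -v '^[0-9][0-9]'; python3 fit.py scene 12 lane 0 1 2
```

```text
t: 27.75
ee_pos: [0.5676, -0.1011, 0.2991]
tcp_rot: [[-0.002, 1.0, 0.001], [0.0, 0.001, -1.0], [-1.0, -0.002, -0.0]]
force: [-0.9, 0.7, 0.2]
opening: 1.0
27.8 [ 0.5672 -0.1009  0.2995] [[-0.001, 1.0, 0.001], [0.0, 0.001, -1.0], [-1.0, -0.001, -0.0]] [-0.2 -0.5  0.5] [ 0.644 -0.101  0.458]
0.78 [147.6, 114.5, 85.4, 74.4] [192.2 150.5]
0.73 [389.4, 111.0, 81.9, 74.2] [429.7 148.8]
0.61 [280.2, 117.1, 56.5, 70.7] [308.  150.2]
0.55 [407.6, 358.9, 15.1, 19.9] [414.  368.9]
0 x,y,yaw,iou [ 0.6307  0.0306 -0.011   0.9688]
1 x,y,yaw,iou [ 0.6329 -0.2294  0.0158  0.9652]
2 x,y,yaw,iou [ 0.6314 -0.0968  0.0015  0.9573]
0.83 [159.4, 257.0, 51.8, 51.4] [186.3 281.9]
0.81 [272.7, 252.9, 41.0, 60.1] [293.4 281.2]
0.79 [488.8, 265.3, 41.6, 64.6] [510.1 295.5]
0.76 [244.8, 226.9, 40.4, 55.1] [265.9 248.6]
0.75 [338.8, 173.4, 37.5, 37.1] [355.6 189. ]
0.64 [224.2, 198.8, 37.2, 54.6] [242.1 221.4]
0 x,y,yaw,iou [ 0.826  -0.0741 -0.9274  0.8136]
1 x,y,yaw,iou [ 0.6312  0.0289 -0.1766  0.8973]
2 x,y,yaw,iou [0.2543 0.277  0.7973 0.8836]
```

View pics/wrist12.png

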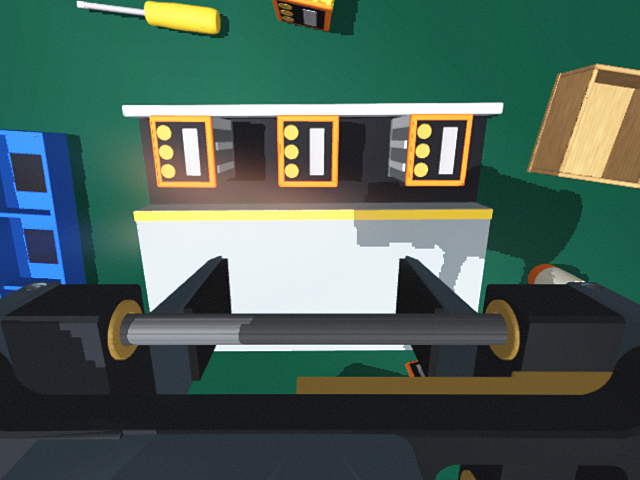

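All three stand connector-up in the lane, at pixels (192,150), (308,150) and (430,149). That puts them at x≈0.631 and y≈0.030, −0.097 and −0.229. I'll pick the one at y=0.030 and view the nest before placing.

```bash
python3 -m handwheel '[[[0,0.127,-0.262],0,100],[[0,0.127,-0.262],0,100],[[0,0.127,-0.262],0,100],[[0,0.127,-0.262],0,100],[[0,0.127,-0.262],0,100],[[0.08,0.127,-0.262],0,100],[[0.16,0.127,-0.262],0,100],[[0.24,0.127,-0.262],0,100],[[0.32,0.127,-0.262],0,100],[[0.39,0.127,-0.262],0,100],[[0.44,0.127,-0.262],0,100],[[0.459,0.127,-0.262],0,100]]'
python3 -m handwheel '[[[0,0,0],0,100],[[0,0,0],0,60],[[0,0,0],0,60],[[0,0,0],0,60],[[0,0,0],0,60],[[0,0,0],0,60],[[0,0,0],0,60],[[-0.04,0,0],0,60],[[-0.1,0,0],0,60],[[-0.17,0,0],0,60],[[-0.24,0,0],0,60],[[-0.24,0,0],0,60]]' 13
```

```text
t: 28.95
ee_pos: [0.6287, 0.0306, 0.0672]
tcp_rot: [[-0.005, 1.0, 0.002], [0.0, 0.002, -1.0], [-1.0, -0.005, -0.0]]
force: [-0.6, -0.5, -1.1]
opening: 0.999
t: 29.95
ee_pos: [0.6342, 0.0311, 0.1975]
tcp_rot: [[0.01, 1.0, 0.003], [-0.0, 0.003, -1.0], [-1.0, 0.01, 0.0]]
force: [2.0, 0.2, -2.3]
opening: 0.68
```

```bash
python3 -m handwheel '[[[0,-0.01,-0.04],0,60],[[0,-0.02,-0.1],0.01,60],[[0,-0.03,-0.16],0.02,60],[[0,-0.04,-0.22],0.03,60],[[0,-0.05,-0.28],0.04,60],[[0,-0.061,-0.34],0.057,60],[[0,-0.061,-0.4],0.057,60],[[0,-0.061,-0.45],0.057,60],[[0,-0.061,-0.476],0.057,60],[[0,-0.061,-0.476],0.057,60],[[0,-0.061,-0.476],0.057,60]]'
python3 look.py wrist 13; python3 look.py scene 13; python3 look.py side 13 >/dev/null
python3 - <<'E'
import cv2,numpy as np
a=cv2.imread("pics/scene13.png")[180:430,300:540]; b=cv2.imread("pics/side13.png")[180:430,150:390]
cv2.imwrite("pics/c13.png",cv2.resize(np.hstack([a,b]),(800,417)))
E
```

```text
t: 30.87
ee_pos: [0.5998, 0.2692, 0.19]
tcp_rot: [[-0.0, 0.998, -0.056], [-0.001, -0.056, -0.998], [-1.0, -0.0, 0.001]]
force: [-0.2, -1.1, -3.2]
opening: 0.68
30.9167 [0.5999 0.2684 0.1901] [[-0.001, 0.998, -0.057], [-0.001, -0.057, -0.998], [-1.0, -0.001, 0.001]] [ 1.3 -0.5 -3.7] [0.676 0.265 0.349]
0.8 [237.6, 203.4, 150.2, 173.8] [313.5 284.1]
31.0167 [0.6001 0.2679 0.1903] [[-0.0, 0.998, -0.058], [-0.0, -0.058, -0.998], [-1.0, -0.0, 0.0]] [-0.3  0.2 -3. ] [1.008 0.805 0.722]
0.96 [489.3, 267.4, 43.7, 60.2] [509.7 295.2]
0.87 [338.7, 175.9, 18.8, 33.0] [345.2 191.9]
0.73 [224.1, 199.5, 37.5, 51.4] [242.5 221. ]
0.72 [246.7, 226.4, 39.5, 52.9] [267.9 251.2]
0.72 [162.7, 255.6, 49.3, 48.6] [186.5 282. ]
0.56 [346.2, 266.7, 54.2, 71.1] [366.7 303.5]
```

View pics/c13.png

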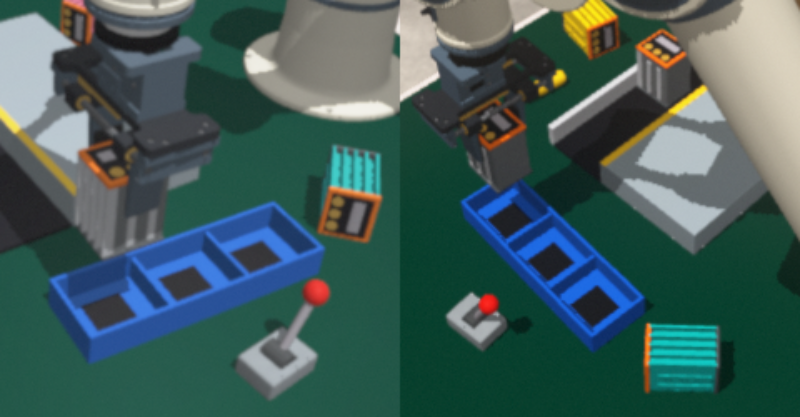

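The module is held upright over the far bay, and the lever leans towards the robot. I'll lower it.

```bash
python3 -m handwheel '[[[0.04,0,0],0,60],[[0.08,0,0],0,60],[[0.12,0,0],0,60],[[0.16,0,0],0,60],[[0.19,0,0],0,60],[[0.21,0,0],0,60],[[0.225,0,0],0,60],[[0.235,0,0],0,60],[[0.239,0,0],0,60],[[0.239,0,0],0,60],[[0.239,0,0],0,60]]'
python3 -m handwheel '[[[0,0,0],0,95],[[0,0,0],0,95],[[0,0,0],0,95],[[0,0,0],0,95],[[0,0,0],0,95],[[-0.06,0,0],0,100],[[-0.14,0,0],0,100],[[-0.22,0,0],0,100],[[-0.3,0,0],0,100],[[-0.3,0,0],0,100]]'
python3 look.py wrist 14; python3 fit.py wrist 14 nest 0
```

```text
t: 32.08
ee_pos: [0.6005, 0.2692, 0.0716]
tcp_rot: [[0.001, 0.998, -0.057], [0.0, -0.057, -0.998], [-1.0, 0.001, -0.0]]
force: [-0.5, 1.2, -3.0]
opening: 0.68
t: 32.92
ee_pos: [0.6032, 0.2702, 0.2295]
tcp_rot: [[0.011, 0.998, -0.057], [0.004, -0.057, -0.998], [-1.0, 0.011, -0.004]]
force: [1.2, -0.7, 0.4]
opening: 1.0
32.9667 [0.6022 0.2698 0.2258] [[0.008, 0.998, -0.057], [0.003, -0.057, -0.998], [-1.0, 0.008, -0.003]] [ 0.2  0.5 -0.2] [0.678 0.265 0.389]
0.91 [614.5, 137.6, 24.9, 64.3] [627.5 170.7]
0.63 [279.4, 180.4, 70.9, 93.5] [315.4 227.9]
0 x,y,yaw,iou [ 0.6356  0.0225 -0.0262  0.143 ]
```

```bash
python3 fit.py wrist 14 nest 1; python3 -m handwheel '[[[0,0.104,0.724],-0.057,100],[[0,0.104,0.724],-0.057,100],[[0,0.104,0.724],-0.057,100],[[0,0.104,0.724],-0.057,100],[[0,0.104,0.724],-0.057,100],[[0,0.104,0.724],-0.057,100],[[0,0.104,0.724],-0.057,100],[[0,0.104,0.724],-0.057,100],[[0,0.104,0.724],-0.057,100],[[0,0.104,0.724],-0.057,100],[[0,0.104,0.724],-0.057,100],[[0,0.104,0.724],-0.057,100]]'
python3 look.py wrist 15; python3 fit.py wrist 15 lane 0 1
```

```text
1 x,y,yaw,iou [ 0.6005  0.2683 -0.0596  0.9712]
t: 34.02
ee_pos: [0.6307, -0.0949, 0.2198]
tcp_rot: [[-0.002, 1.0, 0.002], [0.001, 0.002, -1.0], [-1.0, -0.002, -0.001]]
force: [-0.0, 0.6, -0.2]
opening: 0.998
34.0667 [ 0.6308 -0.0942  0.2201] [[-0.002, 1.0, 0.003], [0.001, 0.003, -1.0], [-1.0, -0.002, -0.001]] [ 0.3 -0.2  0.8] [ 0.707 -0.095  0.379]
0.97 [405.0, 176.2, 107.3, 94.0] [458.3 221.8]
0.83 [270.1, 0.0, 83.3, 78.4] [311.6  34.2]
0.7 [280.7, 178.1, 68.1, 93.4] [314.3 224.2]
0.69 [0.0, 215.2, 9.4, 59.5] [  3.4 253.3]
0 x,y,yaw,iou [ 0.6336 -0.2292 -0.0374  0.9534]
1 x,y,yaw,iou [ 0.7659 -0.0945  0.0024  0.5424]
```

```bash
python3 fit.py wrist 15 lane 2;  python3 -m handwheel '[[[0.08,0.001,0.004],0,100],[[0.15,0.001,0.004],0,100],[[0.21,0.001,0.004],0,100],[[0.26,0.001,0.004],0,100],[[0.29,0.001,0.004],0,100],[[0.3,0.001,0.004],0,100],[[0.3,0.001,0.004],0,100]]'
python3 -m handwheel '[[[0,0,0],0,100],[[0,0,0],0,60],[[0,0,0],0,60],[[0,0,0],0,60],[[0,0,0],0,60],[[0,0,0],0,60],[[0,0,0],0,60],[[-0.04,0,0],0,60],[[-0.1,0,0],0,60],[[-0.17,0,0],0,60],[[-0.24,0,0],0,60],[[-0.24,0,0],0,60]]' 13
```

```text
2 x,y,yaw,iou [ 0.6327 -0.0967 -0.0279  0.9613]
t: 34.7
ee_pos: [0.6312, -0.096, 0.0698]
tcp_rot: [[-0.002, 1.0, 0.004], [0.001, 0.004, -1.0], [-1.0, -0.002, -0.001]]
force: [-0.5, -0.8, -0.0]
opening: 0.997
t: 35.7
ee_pos: [0.6347, -0.098, 0.1977]
tcp_rot: [[0.009, 1.0, 0.003], [-0.002, 0.003, -1.0], [-1.0, 0.009, 0.002]]
force: [1.5, 0.1, -1.8]
opening: 0.68
```

```bash
python3 -m handwheel '[[[0,-0.02,-0.05],0,60],[[0,-0.05,-0.11],0.01,60],[[0,-0.08,-0.18],0.02,60],[[0,-0.11,-0.25],0.03,60],[[0,-0.14,-0.32],0.04,60],[[0,-0.16,-0.39],0.05,60],[[0,-0.18,-0.46],0.057,60],[[0,-0.2,-0.53],0.057,60],[[0,-0.22,-0.6],0.057,60],[[0,-0.24,-0.66],0.057,60],[[0,-0.255,-0.71],0.057,60],[[0,-0.264,-0.74],0.057,60]]'
python3 -m handwheel '[[[0,0,0],0,60],[[0,0,0],0,60],[[0,0,0],0,60],[[0,0,0],0,60]]'
```

```text
t: 36.7
ee_pos: [0.4975, 0.2748, 0.1904]
tcp_rot: [[-0.001, 0.998, -0.056], [0.0, -0.056, -0.998], [-1.0, -0.001, -0.0]]
force: [-0.2, -0.5, -2.7]
opening: 0.679
t: 37.03
ee_pos: [0.4991, 0.2715, 0.1907]
tcp_rot: [[-0.0, 0.998, -0.058], [-0.0, -0.058, -0.998], [-1.0, -0.0, 0.0]]
force: [0.4, 0.2, -2.4]
opening: 0.678
```

```bash
python3 -m handwheel '[[[0.04,0,-0.003],0,60],[[0.08,0,-0.003],0,60],[[0.12,0,-0.003],0,60],[[0.16,0,-0.003],0,60],[[0.19,0,-0.003],0,60],[[0.21,0,-0.003],0,60],[[0.225,0,-0.003],0,60],[[0.235,0,-0.003],0,60],[[0.239,0,-0.003],0,60],[[0.239,0,-0.003],0,60],[[0.239,0,-0.003],0,60]]'
python3 -m handwheel '[[[0,0,0],0,95],[[0,0,0],0,95],[[0,0,0],0,95],[[0,0,0],0,95],[[0,0,0],0,95],[[-0.06,0,0],0,100],[[-0.14,0,0],0,100],[[-0.22,0,0],0,100],[[-0.3,0,0],0,100],[[-0.3,0,0],0,100]]'
python3 look.py wrist 16; python3 fit.py wrist 16 nest 0 1
```

```text
t: 37.95
ee_pos: [0.4993, 0.274, 0.072]
tcp_rot: [[0.001, 0.998, -0.057], [0.0, -0.057, -0.998], [-1.0, 0.001, -0.0]]
force: [0.1, 0.8, -1.9]
opening: 0.682
t: 38.78
ee_pos: [0.5019, 0.2752, 0.229]
tcp_rot: [[0.01, 0.998, -0.057], [0.004, -0.057, -0.998], [-1.0, 0.01, -0.005]]
force: [1.1, 1.4, 1.1]
opening: 1.001
38.8333 [0.5009 0.2747 0.2256] [[0.007, 0.998, -0.057], [0.003, -0.057, -0.998], [-1.0, 0.007, -0.003]] [ 0.1  1.  -0.5] [0.577 0.27  0.389]
0.87 [278.7, 63.8, 77.9, 96.8] [314.8 111. ]
0.69 [293.2, 364.5, 38.6, 29.0] [319.  373.2]
0.64 [281.6, 183.4, 73.8, 89.6] [315.9 226.7]
0 x,y,yaw,iou [ 0.5997  0.2679 -0.0602  0.9865]
1 x,y,yaw,iou [0.2607 0.2795 0.0674 0.057 ]
```

```bash
python3 -m handwheel '[[[0,0.24,0.75],-0.057,100],[[0,0.24,0.75],-0.057,100],[[0,0.24,0.75],-0.057,100],[[0,0.24,0.75],-0.057,100],[[0,0.24,0.75],-0.057,100],[[0,0.24,0.75],-0.057,100],[[0,0.24,0.75],-0.057,100],[[0,0.24,0.75],-0.057,100],[[0,0.24,0.75],-0.057,100],[[0,0.24,0.75],-0.057,100],[[0,0.24,0.75],-0.057,100],[[0,0.24,0.75],-0.057,100]]'
python3 look.py wrist 17; python3 fit.py wrist 17 lane 0 1
```

```text
t: 39.88
ee_pos: [0.5967, -0.1082, 0.2197]
tcp_rot: [[-0.003, 1.0, 0.001], [0.001, 0.001, -1.0], [-1.0, -0.003, -0.001]]
force: [-0.4, 0.8, 0.6]
opening: 1.0
39.9333 [ 0.5965 -0.1071  0.22  ] [[-0.002, 1.0, 0.002], [0.001, 0.002, -1.0], [-1.0, -0.002, -0.001]] [-0.9  0.  -0.3] [ 0.674 -0.109  0.378]
0.9 [395.0, 142.8, 111.2, 89.0] [448.7 185.6]
0.79 [251.9, 0.0, 81.3, 38.6] [294.8  15.4]
0.55 [437.8, 467.5, 20.7, 9.6] [448.  473.1]
0 x,y,yaw,iou [ 0.6337 -0.229  -0.0307  0.9538]
1 x,y,yaw,iou [ 0.7317 -0.0965  0.0011  0.2331]
```

```bash
python3 -m handwheel '[[[0,0.072,0.244],0,100],[[0,0.072,0.244],0,100],[[0,0.072,0.244],0,100],[[0,0.072,0.244],0,100],[[0,0.072,0.244],0,100],[[0.08,0.072,0.244],0,100],[[0.15,0.072,0.244],0,100],[[0.21,0.072,0.244],0,100],[[0.26,0.072,0.244],0,100],[[0.29,0.072,0.244],0,100],[[0.3,0.072,0.244],0,100],[[0.3,0.072,0.244],0,100]]'
python3 -m handwheel '[[[0,0,0],0,100],[[0,0,0],0,60],[[0,0,0],0,60],[[0,0,0],0,60],[[0,0,0],0,60],[[0,0,0],0,60],[[0,0,0],0,60],[[-0.04,0,0],0,60],[[-0.1,0,0],0,60],[[-0.17,0,0],0,60],[[-0.24,0,0],0,60],[[-0.24,0,0],0,60]]' 13
```

```text
t: 40.98
ee_pos: [0.6329, -0.2272, 0.0704]
tcp_rot: [[-0.002, 1.0, 0.004], [0.001, 0.004, -1.0], [-1.0, -0.002, -0.001]]
force: [0.5, 0.5, 0.5]
opening: 0.999
t: 41.98
ee_pos: [0.6363, -0.2305, 0.1983]
tcp_rot: [[0.009, 1.0, 0.002], [-0.004, 0.003, -1.0], [-1.0, 0.008, 0.004]]
force: [2.0, -0.1, -3.2]
opening: 0.679
```

```bash
python3 -m handwheel '[[[0,-0.02,-0.05],0,60],[[0,-0.05,-0.11],0.01,60],[[0,-0.08,-0.18],0.02,60],[[0,-0.11,-0.25],0.03,60],[[0,-0.14,-0.32],0.04,60],[[0,-0.17,-0.38],0.05,60],[[0,-0.2,-0.44],0.057,60],[[0,-0.23,-0.5],0.057,60],[[0,-0.26,-0.55],0.057,60],[[0,-0.28,-0.59],0.057,60],[[0,-0.29,-0.6],0.057,60],[[0,-0.29,-0.6],0.057,60]]'
python3 -m handwheel '[[[0,0,0],0,60],[[0,0,0],0,60]]'
```

```text
t: 42.98
ee_pos: [0.4864, 0.0715, 0.191]
tcp_rot: [[-0.001, 0.998, -0.055], [0.0, -0.055, -0.998], [-1.0, -0.001, -0.0]]
force: [0.2, -1.2, -4.7]
opening: 0.678
t: 43.15
ee_pos: [0.4885, 0.0696, 0.1913]
tcp_rot: [[0.0, 0.998, -0.058], [-0.0, -0.058, -0.998], [-1.0, 0.0, 0.0]]
force: [0.3, 0.1, -4.9]
opening: 0.678
```

```bash
python3 -m handwheel '[[[0,-0.03,-0.05],0,60],[[0,-0.07,-0.11],0,60],[[0,-0.1,-0.17],0,60],[[0,-0.13,-0.24],0,60],[[0,-0.16,-0.31],0,60],[[0,-0.18,-0.36],0,60],[[0,-0.195,-0.39],0,60],[[0,-0.204,-0.407],0,60],[[0,-0.204,-0.407],0,60],[[0,-0.204,-0.407],0,60],[[0,-0.204,-0.407],0,60],[[0,-0.204,-0.407],0,60]]'
python3 look.py wrist 18; python3 fit.py wrist 18 nest 0 1 2
```

```text
t: 44.15
ee_pos: [0.3983, 0.2784, 0.1914]
tcp_rot: [[0.0, 0.998, -0.059], [-0.0, -0.059, -0.998], [-1.0, 0.0, 0.0]]
force: [0.5, 0.2, -4.7]
opening: 0.678
44.2 [0.3982 0.2784 0.1914] [[0.0, 0.998, -0.058], [-0.0, -0.058, -0.998], [-1.0, 0.0, 0.0]] [-0.6 -0.4 -3.5] [0.475 0.274 0.35 ]
0.91 [265.7, 0.0, 83.8, 37.7] [309.5  17.3]
0.85 [265.8, 46.5, 91.7, 110.1] [311.5  99.6]
0.8 [239.5, 204.7, 146.8, 169.4] [313.6 284.1]
0 x,y,yaw,iou [ 0.5243  0.2714 -0.0581  0.2349]
1 x,y,yaw,iou [ 0.4993  0.2729 -0.0515  0.9785]
2 x,y,yaw,iou [0.3239 0.2932 0.735  0.3921]
```

```bash
python3 -m handwheel '[[[0.04,-0.001,-0.002],0,60],[[0.08,-0.001,-0.002],0,60],[[0.12,-0.001,-0.002],0,60],[[0.16,-0.001,-0.002],0,60],[[0.19,-0.001,-0.002],0,60],[[0.21,-0.001,-0.002],0,60],[[0.225,-0.001,-0.002],0,60],[[0.235,-0.001,-0.002],0,60],[[0.24,-0.001,-0.002],0,60],[[0.24,-0.001,-0.002],0,60],[[0.24,-0.001,-0.002],0,60]]'
python3 -m handwheel '[[[0,0,0],0,95],[[0,0,0],0,95],[[0,0,0],0,95],[[0,0,0],0,95],[[0,0,0],0,95],[[-0.06,0,0],0,100],[[-0.14,0,0],0,100],[[-0.22,0,0],0,100],[[-0.3,0,0],0,100],[[-0.3,0,0],0,100]]'
python3 look.py wrist 19; python3 fit.py wrist 19 nest 0 1 2; python3 ball.py
```

```text
t: 45.17
ee_pos: [0.3976, 0.2805, 0.0718]
tcp_rot: [[0.001, 0.998, -0.057], [0.0, -0.057, -0.998], [-1.0, 0.001, -0.0]]
force: [-0.3, -0.5, -4.6]
opening: 0.679
t: 46.0
ee_pos: [0.3999, 0.2819, 0.2282]
tcp_rot: [[0.009, 0.998, -0.057], [0.005, -0.057, -0.998], [-1.0, 0.009, -0.005]]
force: [0.3, 0.9, 1.2]
opening: 1.001
46.05 [0.399  0.2814 0.2252] [[0.006, 0.998, -0.057], [0.003, -0.057, -0.998], [-1.0, 0.006, -0.004]] [ 0.4 -0.4 -0.8] [0.475 0.276 0.388]
0.98 [272.7, 0.9, 83.2, 51.1] [315.7  23.1]
0.74 [279.3, 60.6, 78.7, 100.3] [317.1 108.8]
0.73 [282.1, 292.1, 104.1, 86.1] [334.7 353.3]
0.57 [281.9, 181.9, 69.7, 88.1] [316.1 227.5]
0 x,y,yaw,iou [ 0.54    0.2722 -0.0585  0.4071]
1 x,y,yaw,iou [ 0.4987  0.2731 -0.058   0.9729]
2 x,y,yaw,iou [0.2645 0.2662 0.6947 0.7042]
[482 348  15  15 166]
[197 356  12  13 108]
ball [0.4536 0.4105 0.095  0.0008] lever angle est 0.10986297565916459
```

View pics/wrist19.png

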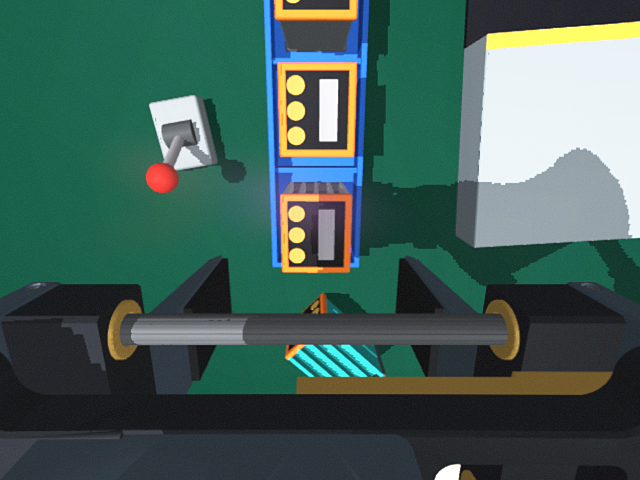

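All three modules stand connector-up, one in each bay (pixel centres (317,15), (317,109), (316,233)), and the lever still leans towards the robot. Now I'll switch it on.

```bash
python3 -m handwheel '[[[0,-0.031,-0.266],-0.057,0],[[0,-0.031,-0.266],-0.057,0],[[0,-0.031,-0.266],-0.057,0],[[0,-0.031,-0.266],-0.057,0],[[0,-0.031,-0.266],-0.057,0],[[0,-0.031,-0.266],-0.057,0],[[0.07,-0.031,-0.266],-0.057,0],[[0.14,-0.031,-0.266],-0.057,0],[[0.21,-0.031,-0.266],-0.057,0],[[0.272,-0.031,-0.266],-0.057,0],[[0.272,-0.031,-0.266],-0.057,0],[[0.272,-0.031,-0.266],-0.057,0]]'
python3 -m handwheel '[[[0,0.02,0],0,0],[[0,0.04,0],0,0],[[0,0.06,0],0,0],[[0,0.08,0],0,0],[[0,0.1,-0.002],0,0],[[0,0.12,-0.004],0,0],[[0,0.14,-0.006],0,0],[[0,0.16,-0.008],0,0],[[0,0.18,-0.008],0,0],[[0,0.194,-0.008],0,0],[[0,0.2,-0.008],0,0],[[0,0.2,-0.008],0,0]]'
```

```text
t: 47.2
ee_pos: [0.3887, 0.4123, 0.0846]
tcp_rot: [[-0.003, 1.0, 0.001], [-0.003, 0.001, -1.0], [-1.0, -0.003, 0.003]]
force: [0.6, 0.5, 0.4]
opening: 0.153
t: 48.2
ee_pos: [0.49, 0.4182, 0.0852]
tcp_rot: [[0.0, 1.0, 0.002], [-0.0, 0.002, -1.0], [-1.0, 0.0, 0.0]]
force: [0.2, 0.7, 0.2]
opening: 0.009
```

```bash
python3 -m handwheel '[[[0,0.006,0],0,0],[[0,0.012,0],0,0],[[0,0.012,0],0,0]]'; python3 ball.py
```

```text
t: 48.45
ee_pos: [0.4956, 0.4183, 0.0854]
tcp_rot: [[0.0, 1.0, 0.003], [-0.0, 0.003, -1.0], [-1.0, 0.0, 0.0]]
force: [-0.4, -0.4, 0.1]
opening: 0.007
[453 367  15  14 177]
[176 347   2   2   2]
ball [0.5263 0.4235 0.0956 0.0103] lever angle est 1.0564932684259793
```

```bash
python3 -m handwheel '[[[0,0.004,0],0,0],[[0,0.008,0],0,0],[[0,0.008,0],0,0]]'; python3 -m handwheel '[[[0,0.003,0],0,0],[[0,0.004,0],0,0],[[0,0.004,0],0,0]]'
```

```text
t: 48.8
ee_pos: [0.4993, 0.4183, 0.0854]
tcp_rot: [[-0.001, 1.0, 0.002], [-0.0, 0.002, -1.0], [-1.0, -0.001, 0.0]]
force: [-2.6, -0.2, 0.9]
opening: 0.002
t: 49.05
ee_pos: [0.4999, 0.4182, 0.0851]
tcp_rot: [[-0.003, 1.0, 0.003], [-0.001, 0.003, -1.0], [-1.0, -0.003, 0.001]]
force: [-10.3, 1.5, 3.1]
opening: 0.007
```

The lever reached its hard stop, and the full travel is about 76 mm, matching the text's 77 mm. I'll retreat and check.

```bash
python3 -m handwheel '[[[0,-0.06,0],0,0],[[0,-0.1,0],0,0],[[-0.08,-0.1,0],0,0],[[-0.16,-0.1,0],0,0],[[-0.24,-0.1,0],0,0],[[-0.32,-0.1,0],0,0],[[-0.4,-0.1,0],0,0],[[-0.4,-0.1,0.1],0,0],[[-0.4,-0.1,0.2],0,0],[[-0.4,-0.1,0.25],0,0],[[-0.4,-0.1,0.25],0,0],[[-0.4,-0.1,0.25],0,0]]'
python3 ball.py; python3 look.py wrist 20; python3 fit.py wrist 20 nest 0 1 2; python3 look.py scene 20; python3 fit.py scene 20 nest 0 1 2 3 4 5 2>/dev/null
python3 - <<'E'
from h import *
for n,l in(("scene","glue"),("scene","driver"),("side","driver"),("side","partsbox")):
    c=read_camera(n)
    for r in spotter.trace(n,l)[:1]: print(l,n,r["box"],atz(c,[cent(r["pixels"])],.03)[0].round(3))
E
```

```text
t: 50.05
ee_pos: [0.4521, 0.2916, 0.286]
tcp_rot: [[0.001, 1.0, -0.0], [0.0, -0.0, -1.0], [-1.0, 0.001, -0.0]]
force: [-0.1, 0.7, 0.7]
opening: 0.008
[451 368  15  15 177]
[173 338  12  12 107]
ball [0.5302 0.419  0.0952 0.0011] lever angle est 1.1153794494070361
50.2 [0.452  0.294  0.2855] [[0.001, 1.0, 0.003], [0.0, 0.003, -1.0], [-1.0, 0.001, -0.0]] [ 0.3 -0.7  0.5] [0.528 0.293 0.445]
0.85 [297.0, 213.1, 59.3, 80.3] [329.  243.3]
0.85 [303.0, 13.4, 73.3, 98.9] [339.7  61.2]
0.64 [302.3, 134.9, 66.3, 70.1] [333.3 168.7]
0.53 [311.0, 361.1, 3.3, 13.7] [313.5 367.2]
0 x,y,yaw,iou [ 0.415   0.2782 -0.0811  0.6943]
1 x,y,yaw,iou [ 0.5996  0.2683 -0.0563  0.982 ]
2 x,y,yaw,iou [ 0.4992  0.2728 -0.0544  0.9759]
50.3 [0.4517 0.2942 0.2852] [[-0.0, 1.0, 0.004], [0.0, 0.004, -1.0], [-1.0, -0.0, -0.0]] [0.4 0.3 0.1] [1.008 0.805 0.722]
0.97 [487.2, 267.9, 42.8, 57.6] [509.9 295.3]
0.87 [161.4, 255.7, 49.4, 51.7] [186.5 281.8]
0.86 [435.1, 282.4, 51.2, 65.2] [460.1 312.8]
0.86 [343.4, 312.5, 51.4, 69.9] [367.7 346.2]
0.7 [338.2, 169.8, 36.3, 39.8] [355.3 188.8]
0.69 [387.9, 302.3, 50.6, 60.5] [415.4 329. ]
0 x,y,yaw,iou [0.2507 0.2746 0.7628 0.8594]
1 x,y,yaw,iou [ 0.8255 -0.0762 -0.9198  0.8095]
2 x,y,yaw,iou [0.3887 0.2725 0.1648 0.8406]
3 x,y,yaw,iou [ 0.5954  0.26   -0.2449  0.8882]
4 x,y,yaw,iou [ 0.2796 -0.2756  0.1203  0.7648]
5 x,y,yaw,iou [ 0.4918  0.2634 -0.3214  0.8664]
glue scene [271.2, 148.4, 9.9, 51.9] [ 0.427 -0.489  0.03 ]
driver scene [222.1, 306.7, 27.2, 60.6] [0.785 0.079 0.03 ]
partsbox side [353.1, 160.4, 34.9, 33.9] [ 0.658 -0.397  0.03 ]
```

View pics/scene20.png

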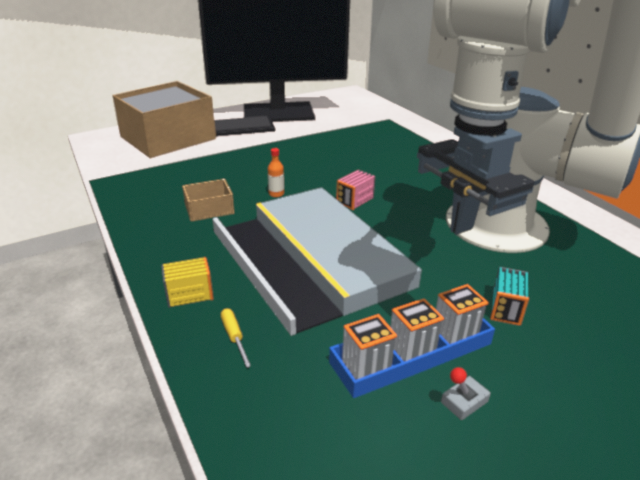

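All three modules are in the nest, connector-up (pixels (368,330), (417,316), (462,300)). The lever leans away from the robot, and the box, bottle and driver look unmoved.

```bash
python3 -m handwheel '[[[0,0,0],0,0],[[0,0,0],0,0],[[0,0,0],0,0]]' | head -1; python3 -c "
from bench import ctrl
print(ctrl.finish_job())"
```

```text
t: 51.0
the job is handed in; nothing more can be done
None
```

The job is handed in at 51 s of the 210 s allowed, with all three modules loaded and the lever on. The controller reports no verdict.

**What I did:**
- I pushed the lever off until it hit its hard stop.
- I squared each module on the deck with a 6 N grip, without lifting it, and pushed it over the edge. Each landed connector end up in the lane.
- I carried each module to its own bay with a 13 N grip, then pushed the lever on to its other hard stop.

**Last checks:**
- **Modules:** the last pictures show all three upright in separate bays, about 1 mm from the bay centres where the wrist fits were good. The fit of the bay nearest the robot failed because the gripper hid it; a picture just after its release shows it seated.
- **Lever:** the ball travelled about 77 mm between the stops, which matches the full range. My angle estimate came out 0.11 rad too high at both ends (0.11 off, 1.12 on) because I assumed the pivot about 8 mm too near the robot. The first push to off needed no correction; my extra nudge only met the stop, at 34 N.
- **Things to leave alone:** the bottle and screwdriver measured within about 6 mm of where they started. The parts box is in the same place in the scene picture. Its last side-camera position came out 45 mm off, but the arm hid part of it in that view (its visible outline was smaller), so I ignored that reading.

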